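# Charge and start the polishing tumbler

## Task

Get the little polishing tumbler in the leather shop ready and start it: first turn its timer dial back to the zero dot, then put every brass bag foot from the bench into the bowl and, with the wooden stirring stick, stir them in among the ceramic balls, three full turns round the bowl with the stick's end close to the bottom, so that the balls are really moved about. Stand the stick back in its block and put the lid on the bowl, fitting flat, and only then turn the dial until its pointer is right at the brass marker on the scale. Keep the balls in the bowl and leave the other things on the bench where they are.

Things in the scene. Friction and masses are not known exactly. Their poses are not given: they have to be found in the camera images.
- bowl: small polishing tumbler fixed to the bench: grey conical motor base (diameter 168 at the bench) with an open black bowl on top. Bowl inside diameter 132 at the rim, outside 144, walls upright above and sloping in at 45 degrees low down to a flat floor of about 106 diameter, inner floor 55 above the bench, rim 115 above the bench. Origin on the bowl's axis at bench height, z up
- timer: dark steel control box fixed to the bench, 120 x 120 x 55, with the timer dial on its top. Origin under its centre at bench height, z up
- dial (a joint): angle of the timer dial (rad): 0 at the stop where its pointer is at the round white zero dot, growing clockwise seen from above, up to 4.6 (zero is a large round white dot at the scale's anticlockwise end); friction holds it where it is left
- dial_grip (a point): top of the dial, on its axis, 89 above the bench. The dial has a flat skirt (diameter 66, 56 to 64 above the bench) and on it a bar grip 52 long, 14 wide, from 64 to 89 above the bench; the bar points along the pointer
- dial_pointer (a point): tip of the dial's white pointer, 40 from the dial's axis; it turns with the dial
- dial_mark (a point): point of the small brass marker block clamped on the edge of the scale, 40 from the dial's axis: the running time to set; 1.6 to 3.3 rad clockwise of zero
- block: wooden block 60 x 60 x 85 fixed to the bench, with one round upright hole of 22 through it, where the stirring stick stands. Origin under its centre
- stick: wooden stirring stick, upright in the block at the start: a square handle 26 x 26 x 65 above, a round rod of diameter 14 and length 75 with a round end below. Origin on its axis at the handle's underside (the shoulder, which rests on the block's top); z points up along the handle, x and y are square to the handle's flats
- stick_tip (a point): lower end of the stick's rod, 75 below its origin
- lid: aluminium lid of the bowl, lying on the bench: a disc of diameter 160 from 6 to 12 above its origin, below it a shallow plug of diameter 116, 6 high, that enters the bowl, and on top a round black knob of diameter 28, 28 high (12 to 40 above the origin). Origin at the centre of the plug's underside; z up. On the bowl its origin is 109 above the bench
- foot0: brass bag foot (a domed stud), diameter 20, 16 high, standing on the bench; origin at the centre of its flat underside. Two to four of them are there
- foot1: brass bag foot (a domed stud), diameter 20, 16 high, standing on the bench; origin at the centre of its flat underside. Two to four of them are there
- foot2: brass bag foot (a domed stud), diameter 20, 16 high, standing on the bench; origin at the centre of its flat underside. Two to four of them are there
- foot3: brass bag foot (a domed stud), diameter 20, 16 high, standing on the bench; origin at the centre of its flat underside. Two to four of them are there
- ball0: ceramic polishing ball, diameter 18, in the bowl; origin at its centre
- ball1: ceramic polishing ball, diameter 18, in the bowl; origin at its centre
- ball2: ceramic polishing ball, diameter 18, in the bowl; origin at its centre
- ball3: ceramic polishing ball, diameter 18, in the bowl; origin at its centre
- ball4: ceramic polishing ball, diameter 18, in the bowl; origin at its centre
- spool: bystander: spool of thread, diameter 44, 60 high; origin under its centre
- tin: bystander: amber wax jar, diameter 60, 50 high; origin under its centre
- mallet: bystander: hammer lying at the left edge of the work area
- rule: bystander: steel rule 300 x 30 x 4 lying near the robot
Mind the look-alikes: they are no part of the job. Leave any black or blue look-alike of the block alone.

How it is judged:
By the outcome, as a careful person would: the job done as asked, in the order asked, and still so for the second after the job is handed in, with the robot touching nothing.
Of foot0, foot1, foot2, foot3 only 2 to 4 are there at a start; the rules pass over those that are not, and their reading is None.
At some moment in a run one of foot0, foot1, foot2, foot3, lid may be knocked a few centimetres aside while the robot is not near it.
It also fails if it takes over 210 s, if anything falls off the work surface, if the arm or the gripper's body presses on something with over 40 N, if the wrist force passes 120 N, or if a joint passes its speed limit or range.

## Robot

A 6-joint arm with a two-finger parallel gripper is mounted at the origin on the work surface. World frame = base frame: x ahead of the robot, y to its left, z up, the work surface at z = 0. Lengths are in m, angles in rad, forces in N, time in s.
With the tool pointing down it reaches from about 0.375 to 0.975 m from the base axis. Payload 3.8 kg.
Tool frame: the origin (TCP) lies between the finger pads; the fingertips stand 8 mm ahead of it and the grasp point (between the pads) lies 11 mm behind it (tcp_to_tips is the distance from the TCP to the fingertips, in m); z points along the fingers, y is the line along which they close (so a half turn about z gives the same grasp; the last joint's range is limited). The gripper opens to 85 mm and grips with 20 to 120 N. Pads are 22 mm wide; open, the fingers measure 114 mm over their backs; the gripper's body (76 mm by 85 mm) begins 54 mm behind the grasp point. The pads swing forward as they close: fully open they stand 13 mm farther back than shut.
Start: joints at [-1.25, 0.264, 1.604, -0, 1.274, -0.037], TCP at [0.236, -0.632, 0.239] pointing down, gripper open.
Joint ranges: [-2.63, 2.63], [-0.94, 2.18], [0.31, 2.57], [-1.31, 4.45], [0, 2.66], [-2.55, 2.55]. Speed limits (rad/s): [2.57, 2.57, 3.14, 3.14, 3.14, 3.14].

## Interface

Orientations are given as a rotation vector (axis times angle).
In Python, from workcell import * gives the robot as it stands.
- The arm moves only by the tool move_arm, never from a script. Its argument "series" is one flat list of numbers, 7 for each row, row after row: the finger opening in cm, from 0 to 8.54, then the shift along the tool's x, y, z in cm, then the turn, a rotation vector about the tool's x, y, z in degrees. A call has 1 to 5 rows; each row shifts and turns the commanded pose from where the row before left it, along the tool's axes as they then stand; what a row does not reach is not made up. A row lasts 1/8 s, in which the tool goes at most 62.5 mm and 10.7 degrees, less where a joint would pass 70% of its speed; a pose out of reach is approached as far as the arm can. A call is refused whole if a number of a shift passes 6.25 or a number of a turn 10.7, either way. A call with a gripper value outside its range is refused whole. The fingers move at their own pace and stop on an object; "grip_force" is the grip in N (left out, the last holds). Time passes only in rows, so rows that do not move let the fingers close. It gives the time, the measured TCP pose, the force, the opening and the grip force at its end, in the units of the state.
- read_state(): the state, without advancing time (a new reading comes with each control period).
- read_camera(name): name is "scene" or "top" or "wrist"; returns the picture (384x512x3 uint8, red, green, blue); there is no depth.
- calibration(name): a dict with "camera_matrix" (3x3 intrinsics, pixels), "k1" (the pictures are not rectified: a ray, as slopes to the right and down, at radius r is drawn at 1 + k1 r^2 times it, then the intrinsics apply), "rvec" (rotation vector, rad) and "tvec" (3), from world to camera coordinates, as OpenCV has them. Camera axes: x right, y down, z forward; pixel columns grow to the right and rows downward; lengths in m; the calibration is good to about 2 mm. A picture is of the moment at which its call begins: read the wrist's pose just before it. calibration takes no time and is no camera call; for the wrist camera it gives the pose at the moment of the call.
- finish_job(): hands the job in; it is judged then, once.
The state is a dict: "time": time; "q": joint angles; "joint_vel": joint speeds; "joint_torque": joint torques, N m; "tool_pos": TCP position; "tcp_rot": TCP orientation; "wrist_force": force on the tool from outside, world axes, zero at the start; "torque": the same for the moment, N m; "width": opening from 0.0 (shut) to 1.0 (fully open); "grip_force": force on a finger pad.
Only numpy, scipy, OpenCV 4.12 (cv2) and the standard library are available. Lean on these libraries where they do the work, as an engineer would, in place of code of your own. Each camera call takes 0.05 s, during which the arm holds its last target. There are 200 camera calls.

## Working session

There is one attempt and no reset: what is moved stays moved. The work goes in short steps, Python scripts to look and compute and a tool call to move; the robot and the scene stay as the last step left them, time stands still between calls to the robot, and variables do not carry over. Pictures are saved under pics/ and viewed, at most 17 in all, crops included, and the job is handed in when it is done.

Besides the shell and the picture viewer there is one more tool, called after "Request:" in YAML: its name, and indented under it one key for each argument. move_arm: Moves the arm, as the interface text tells. Its arguments: {"type":"object","properties":{"series":{"type":"array"},"grip_force":{"type":"number"}},"required":["series"]}

```bash
ls; mkdir -p pics; cat > h.py <<'E'
import numpy as np, cv2
from scipy.spatial.transform import Rotation as R
from workcell import *
def snap(n,f=None):
    c=calibration(n); im=read_camera(n)
    if f: cv2.imwrite('pics/'+f+'.png',im[:,:,::-1])
    return im,c
def ray(c,u,v):
    K=np.array(c['camera_matrix']);x=(u-K[0,2])/K[0,0];y=(v-K[1,2])/K[1,1]
    rd=np.hypot(x,y);r=rd
    for _ in range(20): r=rd/(1+c['k1']*r*r)
    s=r/rd if rd>0 else 1
    Rm=R.from_rotvec(np.ravel(c['rvec'])).as_matrix();t=np.ravel(c['tvec'])
    return -Rm.T@t, Rm.T@np.array([x*s,y*s,1])
def plane(c,u,v,z):
    o,d=ray(c,u,v); return o+d*(z-o[2])/d[2]
def proj(c,p):
    K=np.array(c['camera_matrix']);Rm=R.from_rotvec(np.ravel(c['rvec'])).as_matrix()
    q=Rm@np.asarray(p,float)+np.ravel(c['tvec']);x,y=q[:2]/q[2];k=1+c['k1']*(x*x+y*y)
    return np.array([K[0,0]*x*k+K[0,2],K[1,1]*y*k+K[1,2]])
E
python3 - <<'E'
from h import *
for n in('top','scene'):
    im,c=snap(n,n+'0'); o,_=ray(c,256,192); print(n,o.round(3),c['k1'],np.round(c['camera_matrix'],1).tolist())
print(read_state())
a=cv2.imread('pics/top0.png');cv2.imwrite('pics/top0b.png',cv2.resize(a,(800,600),interpolation=cv2.INTER_CUBIC))
a=cv2.imread('pics/scene0.png');cv2.imwrite('pics/scene0b.png',cv2.resize(a,(800,600),interpolation=cv2.INTER_CUBIC))
E
```

```text
pics
top [ 0.321 -0.02   1.345] -0.022743797410562358 [[396.6, 0.0, 256.5], [0.0, 396.6, 191.5], [0.0, 0.0, 1.0]]
scene [ 0.902 -0.389  0.867] 0.03554021449899811 [[350.0, 0.0, 254.6], [0.0, 350.0, 192.6], [0.0, 0.0, 1.0]]
{'time': 0.1, 'q': array([-1.24992170e+00,  2.64673539e-01,  1.60525461e+00,  2.70995622e-05,
        1.27370472e+00, -3.68791481e-02]), 'joint_vel': array([-0.00228426, -0.00105885, -0.00272475,  0.00024387, -0.00132652,
        0.00167022]), 'joint_torque': array([ 1.57272651e-03, -5.16707325e+01, -3.68589020e+01,  5.32429704e-05,
        6.33824980e-03, -1.46334810e-05]), 'tool_pos': array([ 0.23617923, -0.63163577,  0.23808012]), 'tcp_rot': array([-3.08947698e+00, -5.58593985e-01,  4.12994552e-04]), 'wrist_force': array([-0.17618808,  0.42125997,  0.37189553]), 'torque': array([ 0.00903679,  0.03027584, -0.01119877]), 'grip_force': 0.0, 'width': 1.000367329022937}
```

View pics/top0b.png

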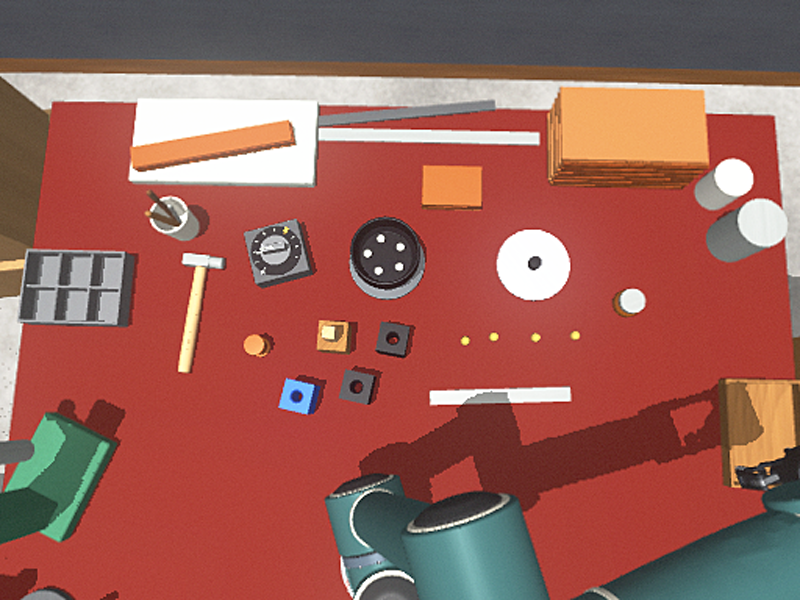

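View pics/scene0b.png

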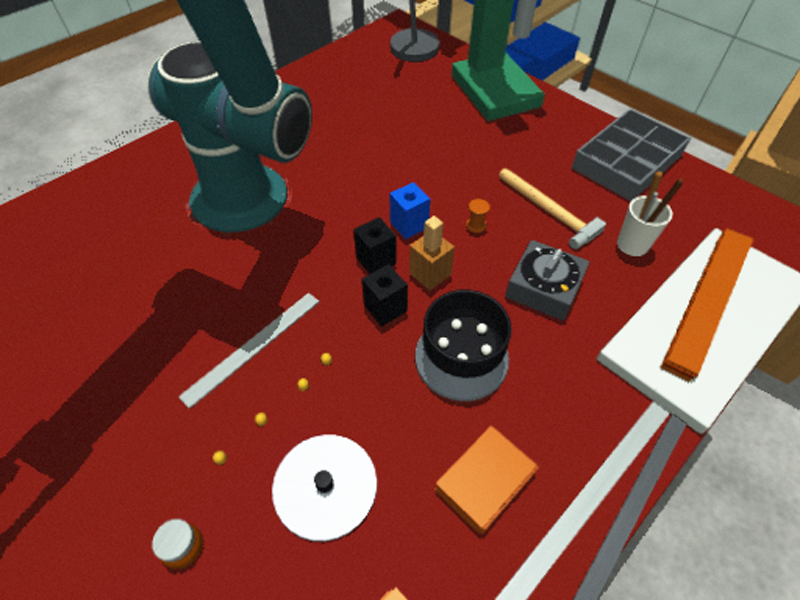

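Top view (800x600): dial ≈(272,250), bowl ≈(386,252), lid ≈(534,264), four brass feet ≈(465,341),(494,337),(536,338),(575,335), wooden block with the stick ≈(333,335). Look-alikes: black blocks (394,340),(358,386), blue block (298,396), all without a stick.

```bash
cat >> h.py <<'E'
def blobs(m,amin=4,amax=1e9):
    n,l,s,ce=cv2.connectedComponentsWithStats(m.astype('uint8'))
    return [(ce[i],s[i]) for i in range(1,n) if amin<=s[i][4]<=amax]
E
python3 - <<'E'
from h import *
im=cv2.imread('pics/top0.png')[:,:,::-1];c=calibration('top')
hsv=cv2.cvtColor(im,cv2.COLOR_RGB2HSV)
k=800/512
yel=(hsv[...,0]>20)&(hsv[...,0]<35)&(hsv[...,1]>150)&(hsv[...,2]>120)
for ce,s in blobs(yel,3,80): print('yellow',(ce*k).round(0),s[4],plane(c,*ce,0.01).round(4))
white=(im.min(2)>200)
for ce,s in blobs(white,10): print('white',(ce*k).round(0),s[4],plane(c,*ce,0.012).round(4))
for n,u,v,z in [('dial',272,249,.064),('bowl rim',386,252,.115),('block c',333,340,.085),('stick top',329.5,331,.15),('spool',256,344,.06),('knob',535,263,.04),('block edgeL',318,336,.085)]:
    print(n,plane(c,u/k,v/k,z).round(4))
cv2.imwrite('pics/t1.png',cv2.resize(cv2.imread('pics/top0.png')[130:230,140:290],None,fx=5.3,fy=5.3,interpolation=cv2.INTER_CUBIC))
E
```

```text
yellow [463. 341.] 8 [ 0.4592 -0.1314  0.01  ]
yellow [490. 338.] 3 [ 0.4679 -0.1893  0.01  ]
white [ 7. 73.] 10 [1.0667 0.9572 0.012 ]
white [221. 115.] 8052 [0.9679 0.4336 0.012 ]
white [453.  80.] 16 [ 1.067  -0.1009  0.012 ]
white [685. 108.] 2685 [ 1.0103 -0.6365  0.012 ]
white [449. 100.] 10 [ 1.0165 -0.0928  0.012 ]
white [427. 135.] 1045 [ 0.9278 -0.0451  0.012 ]
white [733. 177.] 453 [ 0.8464 -0.7378  0.012 ]
white [796. 200.] 22 [ 0.7956 -0.8755  0.012 ]
white [165. 198.] 10 [0.7658 0.546  0.012 ]
white [174. 218.] 90 [0.7184 0.5201 0.012 ]
white [762. 222.] 744 [ 0.7422 -0.7959  0.012 ]
white [533. 264.] 1590 [ 0.6319 -0.2826  0.012 ]
white [380. 238.] 19 [0.6834 0.0543 0.012 ]
white [268. 251.] 53 [0.6471 0.3038 0.012 ]
white [400. 246.] 18 [0.6656 0.0107 0.012 ]
white [367. 253.] 18 [0.6488 0.0825 0.012 ]
white [200. 260.] 154 [0.6241 0.4525 0.012 ]
white [398. 266.] 19 [0.6205 0.0121 0.012 ]
white [378. 270.] 19 [0.6101 0.057  0.012 ]
white [632. 300.] 188 [ 0.5581 -0.4988  0.012 ]
white [  8. 357.] 865 [0.3956 0.8611 0.012 ]
white [183. 354.] 31 [0.4129 0.4739 0.012 ]
white [503. 395.] 625 [ 0.3464 -0.2172  0.012 ]
white [  2. 469.] 15 [0.1586 0.8433 0.012 ]
white [357. 518.] 68 [0.0858 0.0827 0.012 ]
white [475. 516.] 13 [ 0.0963 -0.1609  0.012 ]
white [461. 521.] 16 [ 0.086  -0.1323  0.012 ]
white [345. 576.] 51 [-0.0299  0.1029  0.012 ]
white [379. 579.] 127 [-0.0333  0.0323  0.012 ]
dial [0.6391 0.2818 0.064 ]
bowl rim [0.6259 0.0358 0.115 ]
block c [0.4459 0.1395 0.085 ]
stick top [0.4568 0.1389 0.15  ]
spool [0.4356 0.3034 0.06  ]
knob [ 0.6283 -0.2825  0.04  ]
block edgeL [0.4533 0.1707 0.085 ]
```

View pics/t1.png

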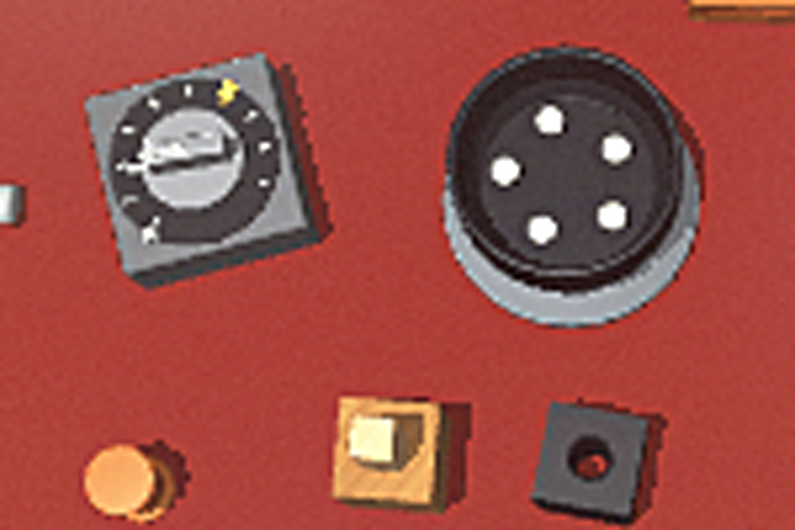

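Request:
move_arm:
  series: [8.5,0,0,0,0,0,-10,8.5,0,0,0,0,0,-10,8.5,0,0,0,0,0,-10,8.5,0,0,0,0,0,-10,8.5,0,0,0,0,0,-10]

```text
time: 0.72
tool_pos: [0.2363, -0.6318, 0.2385]
tcp_rot: [-2.559, -1.82, -0.001]
wrist_force: [-0.5, -0.4, -0.4]
width: 1.002
grip_force: 0.0
```

Request:
move_arm:
  series: [8.5,0,0,0,0,0,-10,8.5,0,0,0,0,0,-9.5,8.5,5.7,2.5,0,0,0,0,8.5,5.7,2.5,0,0,0,0,8.5,5.7,2.5,0,0,0,0]

```text
time: 1.35
tool_pos: [0.3116, -0.4593, 0.2385]
tcp_rot: [-2.222, -2.22, -0.001]
wrist_force: [1.8, 0.6, -0.1]
width: 0.996
grip_force: 0.0
```

Request:
move_arm:
  series: [8.5,5.7,2.5,0,0,0,0,8.5,5.7,2.5,0,0,0,0,8.5,5.7,2.5,0,0,0,0,8.5,5.7,2.5,0,0,0,0,8.5,0,0,0,0,0,0]

```text
time: 1.98
tool_pos: [0.4124, -0.2294, 0.2389]
tcp_rot: [-2.213, -2.228, -0.001]
wrist_force: [-0.1, -1.0, -0.4]
width: 0.994
grip_force: 0.0
```

```bash
python3 - <<'E'
from h import *
s=read_state();Rm=R.from_rotvec(s['tcp_rot']).as_matrix();print(s['time'],s['tool_pos'].round(4),Rm.round(3).tolist(),s['q'].round(3))
im,c=snap('wrist','w1');o,d=ray(c,256,192);print(o.round(3),d.round(3),c['camera_matrix'])
E
```

```text
1.975 [ 0.4124 -0.2294  0.2389] [[-0.007, 1.0, -0.0], [1.0, 0.007, 0.001], [0.001, -0.0, -1.0]] [-5.610e-01 -1.270e-01  2.021e+00  1.000e-03  1.249e+00 -5.680e-01]
[ 0.411 -0.165  0.374] [-0.005 -0.27  -0.963] [[317.26467178   0.         258.36191608]
 [  0.         317.26467178 187.95889138]
 [  0.           0.           1.        ]]
```

View pics/w1.png

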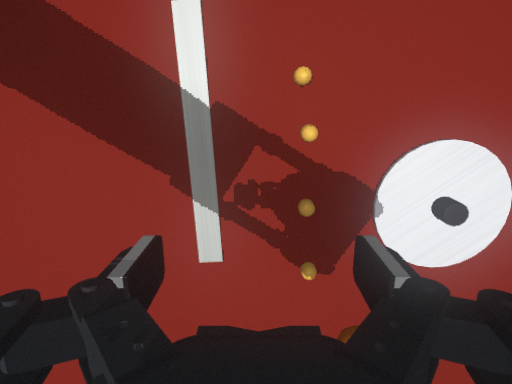

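Wrist view: four brass feet at (303,76),(309,132),(306,208),(308,270), lid knob at (455,211), rule on the left.

```bash
cat >> h.py <<'E'
def brass(im):
    h=cv2.cvtColor(im,cv2.COLOR_RGB2HSV); return (h[...,0]>14)&(h[...,0]<34)&(h[...,1]>120)&(h[...,2]>60)
E
python3 - <<'E'
from h import *
im,c=snap('wrist')
for ce,s in blobs(brass(im),30,800): print(ce.round(1),s[2:],plane(c,*ce,0.008).round(4))
w=(im.min(2)>120);m=np.zeros_like(w);m[120:290,370:]=w[120:290,370:]
cn=max(cv2.findContours(m.astype('uint8'),0,1)[0],key=cv2.contourArea)
p=np.array([plane(c,*q,0.012)[:2] for q in cn[:,0]]);p=p[(cn[:,0,0]<508)]
print('lid',[np.round(v*1,4) for v in cv2.minEnclosingCircle((p*1000).astype('f4'))])
A=np.c_[2*p,np.ones(len(p))];x=np.linalg.lstsq(A,(p**2).sum(1),rcond=None)[0];print(x[:2],np.sqrt(x[2]+x[:2]@x[:2]))
print('knob top',plane(c,447,208,.04))
E
```

```text
[302.9  73.1] [ 19  19 276] [ 0.4586 -0.1359  0.008 ]
[309.6 130.4] [ 18  18 248] [ 0.4688 -0.1971  0.008 ]
[306.7 205.5] [ 17  18 231] [ 0.4695 -0.2869  0.008 ]
[308.9 268.9] [ 15  17 211] [ 0.4759 -0.3722  0.008 ]
lid [array([ 629.7743, -283.007 ]), np.float64(80.6841)]
[ 0.63010936 -0.28305619] 0.07949173355524719
knob top [ 0.61844962 -0.27858147  0.04      ]
```

Request:
move_arm:
  series: [8.5,5.7,2.5,0,0,0,0,8.5,5.7,2.5,0,0,0,0,8.5,5.7,2.5,0,0,0,0,8.5,5.7,2.5,0,0,0,0,8.5,5.7,2.5,0,0,0,0]

```text
time: 2.7
tool_pos: [0.5375, 0.0513, 0.2392]
tcp_rot: [2.224, 2.218, -0.001]
wrist_force: [0.3, -0.9, 1.0]
width: 0.99
grip_force: 0.0
```

Request:
move_arm:
  series: [8.5,5.7,2.5,0,0,0,0,8.5,5.7,2.5,0,0,0,0,8.5,4,2.5,0,0,0,0,8.5,0,0,0,0,0,0,8.5,0,0,0,0,0,0]

```text
time: 3.32
tool_pos: [0.6116, 0.2037, 0.2384]
tcp_rot: [-2.223, -2.219, 0.003]
wrist_force: [-0.8, -0.6, 0.3]
width: 0.994
grip_force: 0.0
```

```bash
python3 - <<'E'
from h import *
s=read_state();print(s['time'],s['tool_pos'].round(4),s['tcp_rot'].round(3),s['q'].round(3))
im,c=snap('wrist','w2')
for ce,s in blobs(brass(im),10,800): print(ce.round(1),s[2:],plane(c,*ce,0.06).round(4))
for ce,s in blobs(im.min(2)>190,10): print(ce.round(1),s[2:],plane(c,*ce,0.056).round(4))
E
```

```text
3.325 [0.6116 0.2037 0.2384] [-2.223 -2.219  0.003] [ 2.830e-01  2.090e-01  1.673e+00 -1.000e-03  1.262e+00  2.850e-01]
[332.1 114.1] [ 17  14 145] [0.6812 0.2571 0.06  ]
[135.3 226.2] [ 8 13 26] [0.4806 0.1423 0.06  ]
[477.7  82.4] [   78   157 10462] [0.8167 0.285  0.056 ]
[283.2  40.5] [ 2  9 12] [0.6334 0.3227 0.056 ]
[307.7  44.7] [ 4  8 16] [0.6559 0.319  0.056 ]
[259.2  48.8] [ 5  7 13] [0.6113 0.3157 0.056 ]
[284.2  68.8] [ 14  47 186] [0.6347 0.2984 0.056 ]
[326.5  61.3] [ 6  6 12] [0.674  0.3047 0.056 ]
[236.9  65.1] [15 11 75] [0.5905 0.3018 0.056 ]
[334.3  85.2] [ 8  3 12] [0.6826 0.2836 0.056 ]
[316.3 130.3] [ 5  6 13] [0.6675 0.2415 0.056 ]
[271.9 140. ] [ 3  7 12] [0.6239 0.2321 0.056 ]
[295.  140.5] [ 3  6 10] [0.6468 0.2315 0.056 ]
[279.6 287.9] [10  3 25] [0.634  0.0658 0.056 ]
[244.8 300.1] [ 8  5 35] [0.5944 0.0501 0.056 ]
[309.2 306.3] [ 13  13 122] [0.6683 0.042  0.056 ]
```

View pics/w2.png

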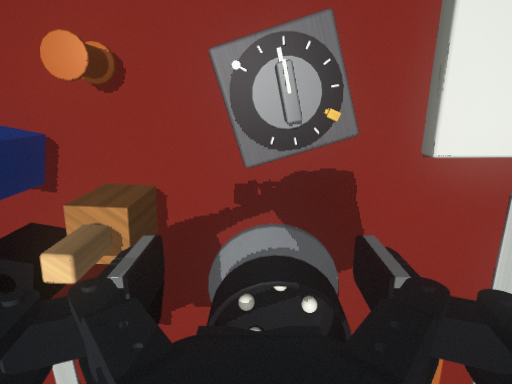

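The dial is at about (288,92): zero dot (235,65), pointer tip (279,48), brass marker (332,114).

```bash
cat >> h.py <<'E'
def fit(p):
    p=np.asarray(p)[:,:2];x=np.linalg.lstsq(np.c_[2*p,np.ones(len(p))],(p**2).sum(1),rcond=None)[0]
    return x[:2],np.sqrt(x[2]+x[:2]@x[:2])
E
python3 - <<'E'
from h import *
im,c=snap('wrist');z=.056
t=[ce for ce,s in blobs(im.min(2)>190,8,25) if 230<ce[0]<345 and ce[1]<150]
ct,r=fit([plane(c,*q,z) for q in t]);print('ticks',len(t),ct.round(4),r)
# skirt: light grey disc at z .064
g=(im.min(2)>95)&(im.max(2)<200);m=np.zeros_like(g);m[45:145,240:335]=g[45:145,240:335]
cn=max(cv2.findContours(m.astype('uint8'),0,1)[0],key=cv2.contourArea);h=cv2.convexHull(cn)[:,0]
cs,rs=fit([plane(c,*q,.064) for q in h]);print('skirt',cs.round(4),rs,cv2.boundingRect(cn))
ang=lambda p:np.degrees(np.arctan2(p[1]-ct[1],p[0]-ct[0]))
print('zero',ang(plane(c,236,65,z)),np.hypot(*(plane(c,236,65,z)[:2]-ct)))
for u,v in[(278.5,47.5),(282,57)]:
    for zz in (.058,.066): print('ptr',ang(plane(c,u,v,zz)),np.hypot(*(plane(c,u,v,zz)[:2]-ct)))
print('mark',ang(plane(c,327,112,.06)),np.hypot(*(plane(c,327,112,.06)[:2]-ct)),ang(plane(c,332.1,114.1,.06)))
E
```

```text
ticks 8 [0.6371 0.2767] 0.04636186319383456
skirt [0.6366 0.2768] 0.03272974226503218 (252, 53, 70, 76)
zero 152.26950612749442 0.05382473549430341
ptr 101.68006378614791 0.04051927258314053
ptr 102.70599978642501 0.039418989442493585
ptr 98.72473874115202 0.031972126739735776
ptr 100.01779514081176 0.03105383293184452
mark -24.532047764081156 0.04290549809493323 -24.209425444166893
```

Request:
move_arm:
  series: [8.5,3.66,1.27,0,0,0,0,8.5,3.67,1.27,0,0,0,0,8.5,0,0,5,0,0,-10.5,5,0,0,6,0,0,0,5,0,0,2.5,0,0,0]

```text
time: 4.05
tool_pos: [0.6339, 0.2762, 0.0998]
tcp_rot: [-2.009, -2.411, 0.01]
wrist_force: [-0.4, -0.4, -0.8]
width: 0.602
grip_force: 0.0
```

Request:
move_arm:
  series: [5,0,0,2.7,0,0,0,4,0,0,0,0,0,0,3,0,0,0,0,0,0,2,0,0,0,0,0,0,2,0,0,0,0,0,0]

```text
time: 4.68
tool_pos: [0.6377, 0.2793, 0.079]
tcp_rot: [2.008, 2.414, 0.004]
wrist_force: [-0.2, -1.1, -1.1]
width: 0.235
grip_force: 0.0
```

Request:
move_arm:
  series: [0,0,0,0,0,0,0,0,0,0,0,0,0,0,0,0,0,0,0,0,0,0,0,0,0,0,0,0,0,0,0,0,0,0,0]
  grip_force: 35

```text
time: 5.3
tool_pos: [0.6375, 0.2793, 0.0788]
tcp_rot: [2.008, 2.415, 0.002]
wrist_force: [-2.0, -1.1, 5.6]
width: 0.153
grip_force: 35.6
```

Request:
move_arm:
  series: [0,-0.2,0,0,0,0,-8,0,0,0,0,0,0,-10,0,0,0,0,0,0,-10,0,0,0,0,0,0,-10,0,0,0,0,0,0,-8]

```text
time: 5.92
tool_pos: [0.6366, 0.2786, 0.0787]
tcp_rot: [-0.898, -3.009, -0.003]
wrist_force: [-5.1, 2.6, 7.3]
width: 0.153
grip_force: 35.9
```

Request:
move_arm:
  series: [0,0,0,0,0,0,-4,0,0,0,0,0,0,-3,0,0,0,0,0,0,-2,0,0,0,0,0,0,0,0,0,0,0,0,0,0]

```text
time: 6.55
tool_pos: [0.6368, 0.2782, 0.0788]
tcp_rot: [-0.67, -3.068, -0.003]
wrist_force: [-2.9, 0.4, 7.6]
width: 0.156
grip_force: 47.1
```

```bash
cat >> h.py <<'E'
def st():
    s=read_state();m=R.from_rotvec(s['tcp_rot']).as_matrix()
    print('t',round(s['time'],2),'pos',s['tool_pos'].round(4),'yaw',round(np.degrees(np.arctan2(m[1,0],m[0,0])),1),'q6',s['q'][5].round(2),'F',s['wrist_force'].round(1),'M',s['torque'].round(2),'w',round(s['width']*85.4,1),'g',round(s['grip_force'],1),'tilt',m[:2,2].round(3))
E
python3 -c "
from h import *
st()"
```

```text
t 6.55 pos [0.6368 0.2782 0.0788] yaw 155.4 q6 -0.77 F [-2.9  0.4  7.6] M [ 0.19  0.66 -0.92] w 13.3 g 47.1 tilt [-0.     0.002]
```

Request:
move_arm:
  series: [2,0,0,0,0,0,0,4,0,0,0,0,0,0,5,0,0,0,0,0,0,5,0,0,-5,0,0,0,5,0,0,-6,0,0,10]

```text
time: 7.18
tool_pos: [0.6357, 0.2764, 0.1856]
tcp_rot: [-0.937, -2.994, 0.005]
wrist_force: [0.9, 0.9, 0.1]
width: 0.584
grip_force: 0.0
```

Request:
move_arm:
  series: [8.5,0,0,-5,0,0,10,8.5,0,0,0,0,0,10,8.5,0,0,0,0,0,10,8.5,0,0,0,0,0,10,8.5,0,0,0,0,0,10]

```text
time: 7.8
tool_pos: [0.6371, 0.2769, 0.2369]
tcp_rot: [-2.119, -2.319, 0.001]
wrist_force: [-0.4, -0.7, -0.2]
width: 0.999
grip_force: 0.0
```

Request:
move_arm:
  series: [8.5,-4,0,0,0,0,5.4,8.5,-4,0,0,0,0,0,8.5,-3,0,0,0,0,0,8.5,0,0,0,0,0,0,8.5,0,0,0,0,0,0]

```text
time: 8.43
tool_pos: [0.6411, 0.1676, 0.2372]
tcp_rot: [-2.22, -2.223, -0.0]
wrist_force: [0.4, -0.5, 0.1]
width: 0.992
grip_force: 0.0
```

```bash
python3 - <<'E'
from h import *
st()
im,c=snap('wrist','w3');p=proj(c,[.637,.277,.06]).astype(int);print(p)
x,y=max(p[0]-70,0),max(p[1]-70,0);cv2.imwrite('pics/w3c.png',cv2.resize(im[y:y+140,x:x+140,::-1],None,fx=4,fy=4,interpolation=cv2.INTER_CUBIC));print(x,y)
E
```

```text
t 8.43 pos [0.6411 0.1676 0.2372] yaw 90.1 q6 0.22 F [ 0.4 -0.5  0.1] M [ 0.01  0.02 -0.  ] w 84.7 g 0.0 tilt [-0.     0.001]
[255  51]
185 0
```

View pics/w3c.png

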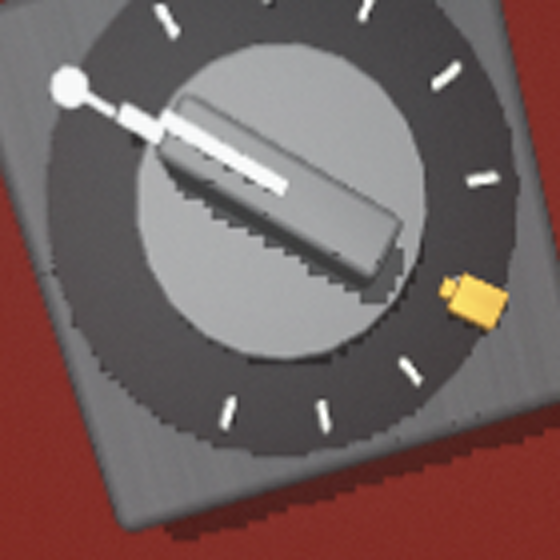

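The pointer is on the zero dot; the marker's tip is at about (296,72) in the full picture.

Request:
move_arm:
  series: [8.5,-6,-0.5,0,0,0,0,8.5,-6,-0.5,0,0,0,0,8.5,-6,-0.5,0,0,0,0,8.5,-6,-0.5,0,0,0,0,5,0,0,0,0,0,0]

```text
time: 9.1
tool_pos: [0.6214, -0.0758, 0.2373]
tcp_rot: [2.223, 2.219, -0.001]
wrist_force: [0.6, 0.4, -0.4]
width: 0.812
grip_force: 0.0
```

Request:
move_arm:
  series: [5,0,0,0,0,0,0,5,0,0,0,0,0,0]

```text
time: 9.35
tool_pos: [0.6218, -0.0708, 0.2372]
tcp_rot: [-2.217, -2.226, -0.001]
wrist_force: [0.6, -0.5, 0.3]
width: 0.582
grip_force: 0.0
```

```bash
python3 - <<'E'
from h import *
st()
im,c=snap('wrist','w4')
print(proj(c,[.626,.036,.115]))
g=im.max(2)<70;m=np.zeros_like(g);m[:200,150:370]=g[:200,150:370]
cn=max(cv2.findContours(m.astype('uint8'),0,1)[0],key=cv2.contourArea);print(cv2.boundingRect(cn))
for ce,s in blobs(im.min(2)>150,20): print('ball?',ce.round(1),s[4],plane(c,*ce,.064).round(4))
c0=calibration('top');
E
```

```text
t 9.35 pos [ 0.6218 -0.0708  0.2372] yaw 90.2 q6 -0.16 F [ 0.6 -0.5  0.3] M [ 0.   -0.01  0.02] w 49.7 g 0.0 tilt [-0.     0.001]
[265.92822034  43.602831  ]
(180, 0, 179, 131)
ball? [273.5   4.3] 181 [0.6334 0.0756 0.064 ]
ball? [230.8  30.5] 346 [0.596  0.0549 0.064 ]
ball? [310.4  34.6] 345 [0.6665 0.0519 0.064 ]
ball? [242.   83.3] 305 [0.6054 0.0108 0.064 ]
ball? [289.4  85. ] 291 [0.6491 0.0095 0.064 ]
ball? [500.  257.5] 2446 [ 0.8759 -0.1641  0.064 ]
ball? [ 38. 265.] 1664 [ 0.387  -0.1745  0.064 ]
ball? [180.3 266. ] 33 [ 0.5374 -0.176   0.064 ]
ball? [336.2 266.1] 42 [ 0.7047 -0.1756  0.064 ]
ball? [264.3 298.7] 5856 [ 0.6278 -0.2157  0.064 ]
ball? [ 67.2 344.6] 34 [ 0.4031 -0.2749  0.064 ]
```

View pics/w4.png

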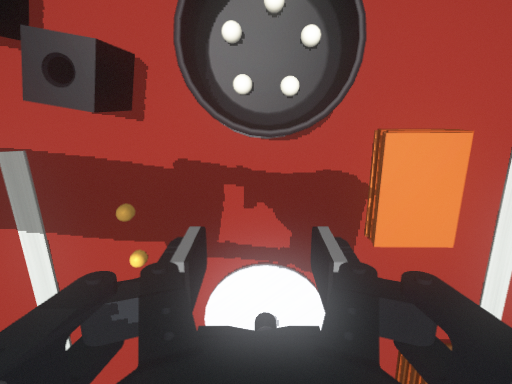

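Bowl at top centre: rim left edge (175,40), right edge (365,40), lower edge (270,137); five white balls inside. Feet at (126,212),(138,259).

```bash
python3 - <<'E'
from h import *
c=calibration('wrist');im=cv2.imread('pics/w4.png')[:,:,::-1]
red=(im[...,0]>75)|(im[...,0]>im[...,2]*1.8+15)
pts=[]
for v in range(15,100,5):
    b=np.where(~red[v,140:400])[0]+140
    pts+= [(b.min(),v),(b.max(),v)]
for u in range(225,320,8):
    b=np.where(red[110:150,u])[0]; pts.append((u,110+b.min()))
P=np.array([plane(c,*q,.115)[:2] for q in pts])
print(pts[:6],pts[-6:])
k=np.ones(len(P),bool)
for _ in range(4):
    ct,r=fit(P[k]);e=np.abs(np.hypot(*(P-ct).T)-r);k=e<.002
print(ct.round(4),r,k.sum(),len(k))
for f in [(126,212),(138,259)]: print(plane(c,*f,.008).round(4))
E
```

```text
[(np.int64(175), 15), (np.int64(364), 15), (np.int64(175), 20), (np.int64(364), 20), (np.int64(175), 25), (np.int64(364), 25)] [(273, np.int64(110)), (281, np.int64(110)), (289, np.int64(128)), (297, np.int64(125)), (305, np.int64(122)), (313, np.int64(117))]
[0.6285 0.0419] 0.0706917899553069 42 46
[ 0.4611 -0.1347  0.008 ]
[ 0.4698 -0.1971  0.008 ]
```

Request:
move_arm:
  series: [5,-2.1,-5.4,0,0,0,0,5,-2.1,-5.4,0,0,0,0,5,-2.1,-5.4,0,0,0,0,5,0,0,6,0,0,0,5,0,0,6,0,0,0]

```text
time: 10.02
tool_pos: [0.4609, -0.1358, 0.118]
tcp_rot: [2.215, 2.221, 0.004]
wrist_force: [-0.0, 1.1, -0.6]
width: 0.587
grip_force: 0.0
```

Request:
move_arm:
  series: [5,0,0,6,0,0,0,5,0,0,2,0,0,0,5,0,0,0,0,0,0,5,0,0,0,0,0,0,5,0,0,0,0,0,0]

```text
time: 10.65
tool_pos: [0.4615, -0.1363, 0.0391]
tcp_rot: [2.216, 2.222, 0.003]
wrist_force: [-0.9, 0.2, -0.4]
width: 0.591
grip_force: 0.0
```

```bash
python3 - <<'E'
from h import *
st()
im,c=snap('wrist','w5')
for ce,s in blobs(brass(im),30,3000): print(ce.round(1),s[2:],plane(c,*ce,0.008).round(4))
E
```

```text
t 10.65 pos [ 0.4615 -0.1363  0.0391] yaw 90.1 q6 -0.34 F [-0.9  0.2 -0.4] M [-0.02 -0.02  0.  ] w 50.5 g 0.0 tilt [ 0.003 -0.001]
[255.2 219.6] [  35   38 1067] [ 0.4586 -0.1348  0.008 ]
[271.6 312.9] [ 33  35 930] [ 0.4685 -0.1948  0.008 ]
```

Request:
move_arm:
  series: [5,0.1,-0.3,1.5,0,0,0,5,0,0,1.3,0,0,0,4,0,0,0,0,0,0,3,0,0,0,0,0,0,2.5,0,0,0,0,0,0]
  grip_force: 30

```text
time: 11.32
tool_pos: [0.457, -0.1352, 0.0095]
tcp_rot: [2.219, 2.223, 0.0]
wrist_force: [-0.2, 0.6, -0.0]
width: 0.294
grip_force: 0.0
```

Request:
move_arm:
  series: [0.5,0,0,0,0,0,0,0.5,0,0,0,0,0,0,0.5,0,0,0,0,0,0,0.5,0,0,-2,0,0,0,0.5,0,0,-2,0,0,0]

```text
time: 11.95
tool_pos: [0.4559, -0.1348, 0.0492]
tcp_rot: [-2.218, -2.222, 0.001]
wrist_force: [0.7, -0.5, -0.7]
width: 0.211
grip_force: 29.4
```

```bash
python3 - <<'E'
from h import *
st()
im,c=snap('wrist','w6')
for ce,s in blobs(brass(im),30,3000): print(ce.round(1),s[2:],plane(c,*ce,0.008).round(4))
E
```

```text
t 11.95 pos [ 0.4559 -0.1348  0.0492] yaw 90.1 q6 -0.34 F [ 0.7 -0.5 -0.7] M [-0.   -0.03  0.01] w 18.0 g 29.4 tilt [-0.002  0.001]
[258.3 244.1] [  40   47 1536] [ 0.4547 -0.1527  0.008 ]
[276.  308.6] [ 25  37 591] [ 0.466  -0.1973  0.008 ]
```

Request:
move_arm:
  series: [0.5,0,0,-5.5,0,0,0,0.5,0,0,-5.5,0,0,0,0.5,4.3,4.3,0,0,0,0,0.5,4.3,4.3,0,0,0,0,0.5,4.4,4.3,0,0,0,0]

```text
time: 12.62
tool_pos: [0.5865, -0.0037, 0.1591]
tcp_rot: [2.22, 2.222, 0.0]
wrist_force: [0.1, -1.0, -0.6]
width: 0.214
grip_force: 29.5
```

Request:
move_arm:
  series: [0.5,4.4,4.3,0,0,0,0,0.5,0,0,0,0,0,0,0.5,0,0,3.5,0,0,0,0.5,0,0,3,0,0,0,0.5,0,0,0,0,0,0]

```text
time: 13.25
tool_pos: [0.6245, 0.0386, 0.0905]
tcp_rot: [-2.216, -2.219, 0.009]
wrist_force: [0.3, 0.6, -0.1]
width: 0.211
grip_force: 29.5
```

Request:
move_arm:
  series: [2.6,0,0,0,0,0,0,3.5,0,0,0,0,0,0,3.5,0,0,0,0,0,0,3.5,0,0,-3.5,0,0,0,5,0,0,-3,0,0,0]

```text
time: 13.88
tool_pos: [0.6286, 0.0392, 0.1608]
tcp_rot: [2.219, 2.223, 0.001]
wrist_force: [-0.0, 0.3, 0.3]
width: 0.584
grip_force: 0.0
```

Request:
move_arm:
  series: [5,-4.7,-3.2,0,0,0,0,5,-4.7,-3.2,0,0,0,0,5,-4.7,-3.2,0,0,0,0,5,-4.7,-3.2,0,0,0,0,5,-4.7,-3.2,0,0,0,0]

```text
time: 14.5
tool_pos: [0.4681, -0.1975, 0.1604]
tcp_rot: [2.217, 2.222, 0.001]
wrist_force: [-0.1, 0.1, -1.1]
width: 0.587
grip_force: 0.0
```

Request:
move_arm:
  series: [5,0,0,6,0,0,0,5,0,0,6,0,0,0,5,0,0,0,0,0,0,5,0,0,0,0,0,0]

```text
time: 15.0
tool_pos: [0.4703, -0.1966, 0.0412]
tcp_rot: [2.217, 2.222, 0.001]
wrist_force: [0.0, 0.4, 0.5]
width: 0.582
grip_force: 0.0
```

```bash
cat >> h.py <<'E'
def feet(name='wrist',f=None,z=.008):
    st();im,c=snap(name,f)
    for ce,s in blobs(brass(im),30 if name=='wrist' else 3,3000): print(ce.round(1),s[2:],plane(c,*ce,z).round(4))
E
python3 - <<'E'
from h import *
feet('wrist','w7')
E
```

```text
t 15.0 pos [ 0.4703 -0.1966  0.0412] yaw 90.1 q6 -0.45 F [0.  0.4 0.5] M [-0.03  0.01  0.05] w 49.7 g 0.0 tilt [ 0.002 -0.001]
[257.9 220.5] [  35   38 1044] [ 0.4689 -0.1964  0.008 ]
```

Request:
move_arm:
  series: [5,0,-0.1,1.6,0,0,0,5,0,0,1.5,0,0,0,4,0,0,0,0,0,0,3,0,0,0,0,0,0,2.5,0,0,0,0,0,0]

```text
time: 15.68
tool_pos: [0.4679, -0.1961, 0.0084]
tcp_rot: [2.219, 2.223, 0.0]
wrist_force: [0.4, -0.9, -1.1]
width: 0.292
grip_force: 0.0
```

Request:
move_arm:
  series: [0.5,0,0,0,0,0,0,0.5,0,0,0,0,0,0,0.5,0,0,0,0,0,0,0.5,0,0,-5,0,0,0,0.5,0,0,-5,0,0,0]

```text
time: 16.3
tool_pos: [0.4667, -0.1955, 0.1083]
tcp_rot: [-2.218, -2.221, 0.001]
wrist_force: [0.8, -0.6, -0.4]
width: 0.208
grip_force: 29.5
```

Request:
move_arm:
  series: [0.5,0,0,-5,0,0,0,0.5,4.9,3.2,0,0,0,0,0.5,4.9,3.2,0,0,0,0,0.5,4.9,3.2,0,0,0,0,0.5,4.9,3.2,0,0,0,0]

```text
time: 16.92
tool_pos: [0.596, 0.0018, 0.1581]
tcp_rot: [2.22, 2.223, -0.0]
wrist_force: [0.8, -0.5, -0.1]
width: 0.21
grip_force: 29.5
```

Request:
move_arm:
  series: [0.5,4.9,3.2,0,0,0,0,0.5,0,0,0,0,0,0,0.5,0,0,3.5,0,0,0,0.5,0,0,3,0,0,0,0.5,0,0,0,0,0,0]

```text
time: 17.55
tool_pos: [0.6236, 0.0482, 0.0897]
tcp_rot: [-2.217, -2.219, 0.009]
wrist_force: [0.3, 0.1, -0.9]
width: 0.212
grip_force: 29.5
```

Request:
move_arm:
  series: [2.6,0,0,0,0,0,0,3.5,0,0,0,0,0,0,3.5,0,0,0,0,0,0,3.5,0,0,-3.5,0,0,0,5,0,0,-3,0,0,0]

```text
time: 18.18
tool_pos: [0.6275, 0.0492, 0.1597]
tcp_rot: [2.219, 2.223, 0.001]
wrist_force: [0.4, 0.3, 0.1]
width: 0.585
grip_force: 0.0
```

Request:
move_arm:
  series: [5,-5.6,-2.7,0,0,0,0,5,-5.6,-2.7,0,0,0,0,5,-5.6,-2.7,0,0,0,0,5,-5.6,-2.7,0,0,0,0,5,-5.6,-2.7,0,0,0,0]

```text
time: 18.8
tool_pos: [0.4922, -0.2328, 0.1594]
tcp_rot: [2.217, 2.222, 0.001]
wrist_force: [0.5, -0.4, -0.1]
width: 0.585
grip_force: 0.0
```

Request:
move_arm:
  series: [5,-5.6,-2.5,0,0,0,0,5,0,0,6,0,0,0,5,0,0,6,0,0,0,5,0,0,0,0,0,0,5,0,0,0,0,0,0]

```text
time: 19.42
tool_pos: [0.4693, -0.2877, 0.0403]
tcp_rot: [2.217, 2.222, 0.001]
wrist_force: [0.3, -0.6, -0.4]
width: 0.586
grip_force: 0.0
```

```bash
python3 - <<'E'
from h import *
feet('wrist','w8')
E
```

```text
t 19.43 pos [ 0.4693 -0.2877  0.0403] yaw 90.1 q6 -0.6 F [ 0.3 -0.6 -0.4] M [-0.02 -0.02  0.01] w 50.0 g 0.0 tilt [ 0.002 -0.001]
[261.1 219.7] [  35   38 1061] [ 0.4698 -0.2867  0.008 ]
```

Request:
move_arm:
  series: [5,0.1,0,1.6,0,0,0,5,0,0,1.4,0,0,0,4,0,0,0,0,0,0,3,0,0,0,0,0,0,2.5,0,0,0,0,0,0]

```text
time: 20.1
tool_pos: [0.4681, -0.2862, 0.0085]
tcp_rot: [2.219, 2.223, 0.0]
wrist_force: [-0.1, 0.1, 0.3]
width: 0.291
grip_force: 0.0
```

Request:
move_arm:
  series: [0.5,0,0,0,0,0,0,0.5,0,0,0,0,0,0,0.5,0,0,0,0,0,0,0.5,0,0,-5,0,0,0,0.5,0,0,-5,0,0,0]

```text
time: 20.72
tool_pos: [0.4669, -0.2854, 0.1082]
tcp_rot: [-2.217, -2.221, 0.001]
wrist_force: [1.2, 0.3, -0.2]
width: 0.21
grip_force: 29.5
```

Request:
move_arm:
  series: [0.5,0,0,-5,0,0,0,0.5,5.3,2.7,0,0,0,0,0.5,5.3,2.7,0,0,0,0,0.5,5.3,2.7,0,0,0,0,0.5,5.3,2.7,0,0,0,0]

```text
time: 21.35
tool_pos: [0.5759, -0.0722, 0.1581]
tcp_rot: [2.22, 2.223, -0.0]
wrist_force: [0.2, -0.5, -0.4]
width: 0.21
grip_force: 29.5
```

Request:
move_arm:
  series: [0.5,5.3,2.7,0,0,0,0,0.5,5.3,2.5,0,0,0,0,0.5,0,0,0,0,0,0,0.5,0,0,3.5,0,0,0,0.5,0,0,3,0,0,0]

```text
time: 21.98
tool_pos: [0.6266, 0.0315, 0.0923]
tcp_rot: [-2.219, -2.223, 0.001]
wrist_force: [0.1, 0.6, -1.2]
width: 0.21
grip_force: 29.5
```

Request:
move_arm:
  series: [2.6,0,0,0,0,0,0,3.5,0,0,0,0,0,0,3.5,0,0,0,0,0,0,3.5,0,0,-3.5,0,0,0,5,0,0,-3,0,0,0]

```text
time: 22.6
tool_pos: [0.6281, 0.0321, 0.1607]
tcp_rot: [2.219, 2.222, 0.002]
wrist_force: [-0.6, -0.5, 0.8]
width: 0.577
grip_force: 0.0
```

Request:
move_arm:
  series: [5,-5.7,-2.2,0,0,0,0,5,-5.7,-2.2,0,0,0,0,5,-5.7,-2.2,0,0,0,0,5,-5.7,-2.2,0,0,0,0,5,-5.7,-2.2,0,0,0,0]

```text
time: 23.22
tool_pos: [0.5178, -0.2552, 0.1603]
tcp_rot: [2.217, 2.221, 0.002]
wrist_force: [0.6, -0.8, 0.6]
width: 0.584
grip_force: 0.0
```

Request:
move_arm:
  series: [5,-5.7,-2.1,0,0,0,0,5,-5.7,-2.1,0,0,0,0,5,0,0,6,0,0,0,5,0,0,6,0,0,0,5,0,0,0,0,0,0]

```text
time: 23.85
tool_pos: [0.4722, -0.3643, 0.034]
tcp_rot: [-2.213, -2.215, 0.001]
wrist_force: [0.0, 0.1, -0.8]
width: 0.585
grip_force: 0.0
```

```bash
python3 - <<'E'
from h import *
feet('wrist','w9')
E
```

```text
t 23.85 pos [ 0.4722 -0.3643  0.034 ] yaw 90.1 q6 -0.7 F [ 0.   0.1 -0.8] M [-0.02  0.03  0.03] w 50.0 g 0.0 tilt [-0.008  0.007]
[268.2 239.4] [  36   40 1131] [ 0.4762 -0.3722  0.008 ]
```

Request:
move_arm:
  series: [5,-0.5,0,1.5,0,0,0,5,0,0,1.5,0,0,0,4,0,0,0,0,0,0,3,0,0,0,0,0,0,2.5,0,0,0,0,0,0]

```text
time: 24.52
tool_pos: [0.4765, -0.3723, 0.0089]
tcp_rot: [2.219, 2.223, 0.0]
wrist_force: [-0.1, -0.2, -0.1]
width: 0.293
grip_force: 0.0
```

Request:
move_arm:
  series: [0.5,0,0,0,0,0,0,0.5,0,0,0,0,0,0,0.5,0,0,0,0,0,0,0.5,0,0,-5,0,0,0,0.5,0,0,-5,0,0,0]

```text
time: 25.15
tool_pos: [0.475, -0.3712, 0.1078]
tcp_rot: [-2.217, -2.221, 0.001]
wrist_force: [0.5, -0.3, -0.0]
width: 0.207
grip_force: 29.5
```

Request:
move_arm:
  series: [0.5,0,0,-5,0,0,0,0.5,5.8,2.2,0,0,0,0,0.5,5.8,2.2,0,0,0,0,0.5,5.8,2.2,0,0,0,0,0.5,5.8,2.2,0,0,0,0]

```text
time: 25.78
tool_pos: [0.5637, -0.1381, 0.1579]
tcp_rot: [-2.22, -2.223, 0.0]
wrist_force: [1.3, -0.5, 0.4]
width: 0.208
grip_force: 29.5
```

Request:
move_arm:
  series: [0.5,5.8,2.2,0,0,0,0,0.5,5.8,2.2,0,0,0,0,0.5,5.8,2.2,0,0,0,0,0.5,0,0,0,0,0,0,0.5,0,0,3.5,0,0,0]

```text
time: 26.4
tool_pos: [0.6321, 0.0348, 0.1259]
tcp_rot: [2.214, 2.222, 0.007]
wrist_force: [-0.1, -0.7, 0.4]
width: 0.212
grip_force: 29.5
```

Request:
move_arm:
  series: [0.5,0,0,3,0,0,0,2.6,0,0,0,0,0,0,3.5,0,0,0,0,0,0,3.5,0,0,0,0,0,0,3.5,0,0,-3.5,0,0,0]

```text
time: 27.02
tool_pos: [0.6274, 0.034, 0.1268]
tcp_rot: [-2.217, -2.221, 0.005]
wrist_force: [0.4, -0.6, -0.2]
width: 0.41
grip_force: 0.0
```

Request:
move_arm:
  series: [5,0,0,-5.5,0,0,0,5,0,0,-5.2,0,0,0,5,-5.5,0,0,0,0,0,5,-5.5,0,0,0,0,0,5,0,0,0,0,0,0]

```text
time: 27.65
tool_pos: [0.63, -0.0796, 0.2373]
tcp_rot: [2.222, 2.216, 0.002]
wrist_force: [-0.1, 0.8, -0.0]
width: 0.587
grip_force: 0.0
```

Request:
move_arm:
  series: [5,0,0,0,0,0,0,5,0,0,0,0,0,0]

```text
time: 27.9
tool_pos: [0.6297, -0.0746, 0.2357]
tcp_rot: [2.218, 2.225, 0.001]
wrist_force: [0.1, -0.1, -0.2]
width: 0.587
grip_force: 0.0
```

```bash
python3 - <<'E'
from h import *
feet('wrist','w10',.07)
feet('top','top2',.01)
im=cv2.imread('pics/w10.png');cv2.imwrite('pics/w10c.png',cv2.resize(im[:150,150:400],None,fx=3,fy=3,interpolation=cv2.INTER_CUBIC))
E
```

```text
t 27.9 pos [ 0.6297 -0.0746  0.2357] yaw 90.2 q6 -0.16 F [ 0.1 -0.1 -0.2] M [-0.05 -0.   -0.05] w 50.2 g 0.0 tilt [0.001 0.   ]
[203.2  39.7] [ 22  26 471] [0.5805 0.0423 0.07  ]
[262.6  49.2] [ 22  25 406] [0.6322 0.0349 0.07  ]
t 27.95 pos [ 0.6296 -0.0745  0.2355] yaw 90.2 q6 -0.16 F [-0.2 -0.   0.3] M [ 0.    0.03 -0.  ] w 50.1 g 0.0 tilt [0. 0.]
[508.  46.] [3 1 3] [ 1.11   -0.8989  0.01  ]
[441.  53.] [3 1 3] [ 1.0746 -0.6511  0.01  ]
[ 6.2 54.8] [3 3 4] [1.0367 0.9474 0.01  ]
[10. 58.] [3 3 3] [1.0238 0.9312 0.01  ]
[15.  62.4] [5 4 5] [1.0065 0.9097 0.01  ]
[20.5 66.5] [4 4 4] [0.9905 0.8866 0.01  ]
[29. 71.] [3 1 3] [0.9732 0.8521 0.01  ]
[ 4.8 85.5] [3 4 4] [0.9153 0.9354 0.01  ]
[ 5.3 94.6] [6 4 7] [0.8802 0.9283 0.01  ]
[ 3.7 99. ] [2 3 3] [0.8631 0.9319 0.01  ]
[ 8.  98.7] [3 2 3] [0.8646 0.9159 0.01  ]
[13.1 99.6] [5 4 7] [0.8615 0.8963 0.01  ]
[  6. 103.] [3 6 8] [0.848 0.921 0.01 ]
[  2.3 105.3] [2 2 3] [0.8388 0.9334 0.01  ]
[  8.3 111.1] [ 5 14 17] [0.8175 0.9081 0.01  ]
[ 19.4 107.9] [ 9  5 14] [0.8303 0.8688 0.01  ]
[ 11. 109.] [1 3 3] [0.8254 0.8992 0.01  ]
[ 16.
[... 1520 characters left out ...]
[0.5366 0.8649 0.01  ]
[212.8 216.2] [ 20  22 179] [0.4581 0.1504 0.01  ]
[223.8 213. ] [2 3 4] [0.47   0.1137 0.01  ]
[163.2 222.3] [12 12 52] [0.4327 0.3178 0.01  ]
[509.  221.1] [ 4 11 24] [ 0.4678 -0.85    0.01  ]
[156.3 220.3] [2 2 3] [0.4387 0.3415 0.01  ]
[222.8 221.8] [2 4 5] [0.44   0.1156 0.01  ]
[210.5 225. ] [4 1 4] [0.4281 0.1567 0.01  ]
[167.5 226.8] [4 2 4] [0.4181 0.302  0.01  ]
[488.  276.5] [  51   85 2793] [ 0.2825 -0.7665  0.01  ]
[460.8 245.9] [ 3  8 13] [ 0.3805 -0.6815  0.01  ]
[462.2 284. ] [2 5 6] [ 0.2563 -0.6795  0.01  ]
[463.7 291.3] [ 3 11 19] [ 0.2329 -0.6833  0.01  ]
[463.7 298.3] [2 2 3] [ 0.2105 -0.6821  0.01  ]
[463.3 301.7] [2 2 3] [ 0.1998 -0.6804  0.01  ]
```

View pics/w10c.png

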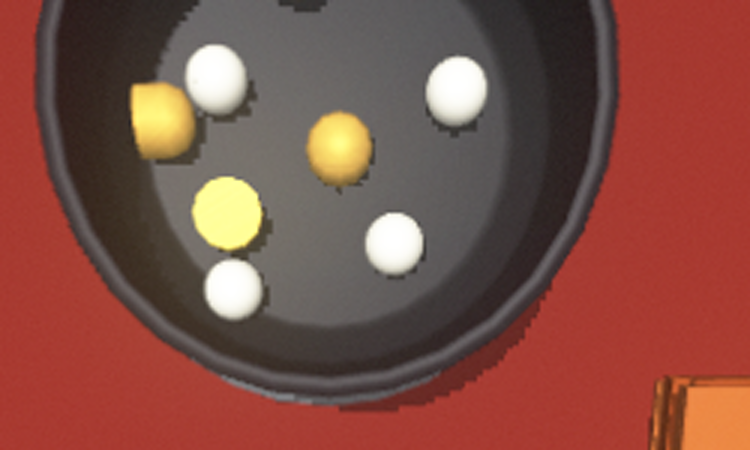

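All four feet and the balls are in the bowl (three feet in this crop; the top mask places the fourth at the far side) and none left on the bench. Next, the stick.

Request:
move_arm:
  series: [5,2.9,-4.5,-0.6,0,0,0,5,2.9,-4.5,-0.6,0,0,0,5,2.9,-4.5,-0.6,0,0,0,5,2.9,-4.5,-0.6,0,0,0,5,0,0,0,0,0,0]

```text
time: 28.62
tool_pos: [0.447, 0.042, 0.2598]
tcp_rot: [2.215, 2.228, 0.002]
wrist_force: [0.8, 0.0, -0.6]
width: 0.583
grip_force: 0.0
```

Request:
move_arm:
  series: [5,0,0,0,0,0,0,5,0,0,0,0,0,0,5,0,0,0,0,0,0]

```text
time: 29.0
tool_pos: [0.45, 0.0395, 0.2589]
tcp_rot: [-2.22, -2.222, 0.001]
wrist_force: [0.4, 0.5, 0.7]
width: 0.584
grip_force: 0.0
```

```bash
python3 - <<'E'
from h import *
st();im,c=snap('wrist','w11')
print(proj(c,[.45,.14,.085]),proj(c,[.45,.14,.15]))
E
```

```text
t 29.0 pos [0.45   0.0395 0.2589] yaw 90.1 q6 0.03 F [0.4 0.5 0.7] M [-0.02  0.03  0.03] w 49.9 g 0.0 tilt [-0.001 -0.   ]
[259.6658385   61.34398956] [260.02205858  49.81704412]
```

View pics/w11.png

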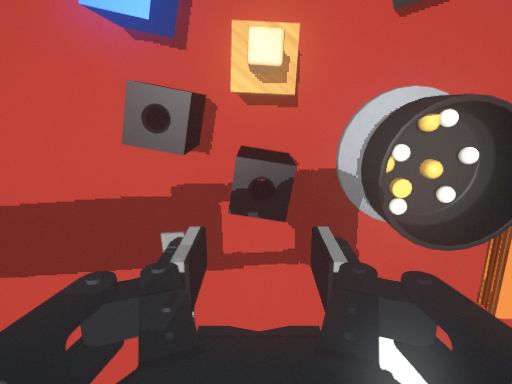

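Wrist view: stick handle top at (266,46) on the wooden block (top face about (231,21)–(299,95)); four feet and five balls in the bowl at right.

```bash
python3 - <<'E'
from h import *
im=cv2.imread('pics/w11.png')[:,:,::-1];c=calibration('wrist')
m=np.zeros(im.shape[:2],bool);b=(im[...,0]>210)&(im[...,2]>100);m[5:110,220:310]=b[5:110,220:310]
cn=max(cv2.findContours(m.astype('uint8'),0,1)[0],key=cv2.contourArea);r=cv2.minAreaRect(cn);print(r,cv2.contourArea(cn))
q=np.array([plane(c,*p,.15)[:2] for p in cv2.boxPoints(r)]);print('handle top',q.round(4).tolist(),q.mean(0).round(4),np.linalg.norm(np.diff(q,axis=0),axis=1).round(4))
e=q[1]-q[0];print('ang',np.degrees(np.arctan2(e[1],e[0])))
w=(im[...,1].astype(int)>im[...,2]+25)&(im[...,1]>70);m2=np.zeros_like(m);m2[5:110,220:310]=w[5:110,220:310]
cn=max(cv2.findContours(m2.astype('uint8'),0,1)[0],key=cv2.contourArea);r=cv2.minAreaRect(cn);print(r)
q=np.array([plane(c,*p,.085)[:2] for p in cv2.boxPoints(r)]);print('block top',q.round(4).tolist(),q.mean(0).round(4),np.linalg.norm(np.diff(q,axis=0),axis=1).round(4))
E
```

```text
((263.9309997558594, 56.949092864990234), (67.20955657958984, 70.8720703125), 2.726310968399048) 4511.0
handle top [[0.4269, 0.1123], [0.4304, 0.159], [0.4771, 0.157], [0.4763, 0.1101]] [0.4527 0.1346] [0.0469 0.0467 0.047 ]
ang 85.68286208902863
((263.8192138671875, 57.615962982177734), (69.31340789794922, 74.7566146850586), 2.862405300140381)
block top [[0.4198, 0.1124], [0.4247, 0.1748], [0.4855, 0.1721], [0.4844, 0.1093]] [0.4536 0.1421] [0.0627 0.0609 0.0628]
```

Request:
move_arm:
  series: [5,5.15,0.4,0,0,0,2,5,5.15,0,0,0,0,0,5,0,0,6,0,0,0,5,0,0,5,0,0,0,5,0,0,0,0,0,0]

```text
time: 29.68
tool_pos: [0.4512, 0.1418, 0.1447]
tcp_rot: [-2.254, -2.18, 0.015]
wrist_force: [0.5, 0.1, -0.1]
width: 0.585
grip_force: 0.0
```

Request:
move_arm:
  series: [5,0,0,3.2,0,0,0,5,0,0,0,0,0,0,4,0,0,0,0,0,0,3.4,0,0,0,0,0,0,3,0,0,0,0,0,0]
  grip_force: 60

```text
time: 30.3
tool_pos: [0.4558, 0.1431, 0.1186]
tcp_rot: [2.257, 2.183, 0.003]
wrist_force: [-0.1, -0.3, 0.0]
width: 0.354
grip_force: 0.0
```

Request:
move_arm:
  series: [2,0,0,0,0,0,0,1,0,0,0,0,0,0,1,0,0,0,0,0,0,1,0,0,0,0,0,0]

```text
time: 30.8
tool_pos: [0.4558, 0.1431, 0.1185]
tcp_rot: [2.257, 2.184, 0.002]
wrist_force: [-0.5, -0.2, 6.4]
width: 0.295
grip_force: 59.1
```

```bash
python3 -c "
from h import *
st();im,c=snap('wrist','w12')"
```

```text
t 30.8 pos [0.4558 0.1431 0.1185] yaw 88.1 q6 0.29 F [-0.5 -0.2  6.4] M [-0.07  0.12  0.01] w 25.2 g 59.1 tilt [0.002 0.   ]
```

Request:
move_arm:
  series: [1,0,0,-2.5,0,0,0,1,0,0,-6,0,0,0,1,0,0,-6,0,0,0,1,0,0,0,0,0,0,1,0,0,0,0,0,0]

```text
time: 31.48
tool_pos: [0.4544, 0.1428, 0.2616]
tcp_rot: [-2.258, -2.184, 0.001]
wrist_force: [-0.3, -0.5, -1.2]
width: 0.297
grip_force: 59.8
```

```bash
python3 - <<'E'
from h import *
st()
# wrist calibration at w11 pose: shift current camera to that pose
c=calibration('wrist');s=read_state()
T=lambda p,r:(R.from_rotvec(r).as_matrix(),np.array(p))
Rc=R.from_rotvec(np.ravel(c['rvec'])).as_matrix();o=-Rc.T@np.ravel(c['tvec'])
Rt,p=T(s['tool_pos'],s['tcp_rot']);Rn,pn=T([.45,.0395,.2589],[-2.22,-2.222,.001])
Rcn=(Rn@Rt.T@Rc.T).T;on=pn+Rn@Rt.T@(o-p)
c['rvec']=R.from_matrix(Rcn).as_rotvec();c['tvec']=-Rcn@on
pts=dict(b=[(449,117),(401,152),(468,155),(446,194),(398,206)],f=[(429,122),(431,168),(389,162),(401,187)])
P=[]
for k in pts:
    for q in pts[k]: x=plane(c,*q,.064)[:2]-[.628,.040];P.append(x);print(k,(x*1000).round())
P=np.array(P)
for a in range(0,360,15):
    e=.03*np.array([np.cos(np.radians(a)),np.sin(np.radians(a))]);print(a,round(1000*np.linalg.norm(P-e,axis=1).min()),end='; ')
im,c=snap('wrist','w13')
E
```

```text
t 31.48 pos [0.4544 0.1428 0.2616] yaw 88.1 q6 0.29 F [-0.3 -0.5 -1.2] M [0.   0.03 0.03] w 25.3 g 59.8 tilt [-0.001 -0.   ]
b [13. 49.]
b [-31.  14.]
b [38. 11.]
b [ 22. -31.]
b [-27. -45.]
f [-6. 45.]
f [ 2. -3.]
f [-42.   4.]
f [-26. -24.]
0 14; 15 10; 30 13; 45 20; 60 24; 75 21; 90 16; 105 16; 120 20; 135 12; 150 5; 165 7; 180 13; 195 16; 210 9; 225 6; 240 12; 255 19; 270 22; 285 15; 300 9; 315 10; 330 17; 345 21;
```

Request:
move_arm:
  series: [1,-1.76,4.77,0,0,0,0,1,-1.76,4.77,0,0,0,0,1,-1.76,4.77,0,0,0,0,1,-1.76,4.77,0,0,0,0,1,0,0,0,0,0,-1.9]

```text
time: 32.15
tool_pos: [0.6442, 0.0644, 0.2576]
tcp_rot: [-2.22, -2.218, 0.007]
wrist_force: [-0.0, -0.2, -1.4]
width: 0.296
grip_force: 59.9
```

Request:
move_arm:
  series: [1,0,0,0,0,0,0,1,0,0,0,0,0,0,1,0,0,3.5,0,0,0,1,0,0,2,0,0,0,1,0,0,0,0,0,0]

```text
time: 32.78
tool_pos: [0.641, 0.0665, 0.2049]
tcp_rot: [-2.219, -2.22, 0.006]
wrist_force: [-0.7, -0.2, -0.8]
width: 0.299
grip_force: 59.9
```

Request:
move_arm:
  series: [1,0,0,1.5,0,0,0,1,0,0,1.5,0,0,0,1,0,0,0,0,0,0,1,0,0,0,0,0,0]

```text
time: 33.28
tool_pos: [0.6435, 0.0662, 0.1774]
tcp_rot: [2.221, 2.221, 0.0]
wrist_force: [0.8, 0.5, -1.1]
width: 0.294
grip_force: 59.9
```

```bash
python3 - <<'E'
from h import *
st();im,c=snap('scene','s14');p=proj(c,[.63,.04,.12]).astype(int)
cv2.imwrite('pics/s14c.png',cv2.resize(im[p[1]-70:p[1]+60,p[0]-80:p[0]+80,::-1],None,fx=4,fy=4,interpolation=cv2.INTER_CUBIC))
a=np.radians(60+18*np.arange(21));P=np.c_[np.sin(a),np.cos(a)]*3;print(np.diff(P,axis=0).round(2).tolist())
E
```

```text
t 33.27 pos [0.6435 0.0662 0.1774] yaw 90.0 q6 0.06 F [ 0.8  0.5 -1.1] M [-0.02 -0.01  0.04] w 25.1 g 59.9 tilt [ 0. -0.]
[[0.34, -0.88], [0.05, -0.94], [-0.24, -0.91], [-0.51, -0.79], [-0.73, -0.59], [-0.88, -0.34], [-0.94, -0.05], [-0.91, 0.24], [-0.79, 0.51], [-0.59, 0.73], [-0.34, 0.88], [-0.05, 0.94], [0.24, 0.91], [0.51, 0.79], [0.73, 0.59], [0.88, 0.34], [0.94, 0.05], [0.91, -0.24], [0.79, -0.51], [0.59, -0.73]]
```

View pics/s14c.png

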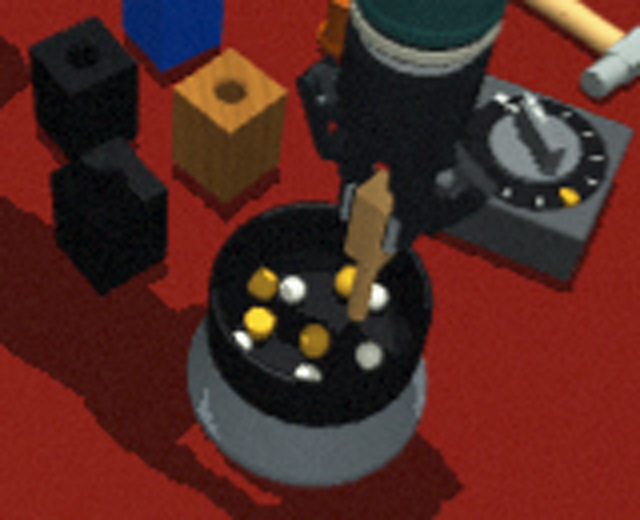

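The stick's rod stands in the bowl among the balls and feet (crop (360,310)), tip still about 14 mm above the floor; lowering and stirring.

Request:
move_arm:
  series: [1,0,0,0.5,0,0,0,1,0,0,0.4,0,0,0,1,0,0,0,0,0,0]

```text
time: 33.7
tool_pos: [0.6429, 0.0662, 0.1676]
tcp_rot: [-2.221, -2.221, 0.001]
wrist_force: [0.6, 0.2, -0.1]
width: 0.298
grip_force: 59.9
```

Request:
move_arm:
  series: [1,0.34,-0.88,0,0,0,0,1,0.05,-0.94,0,0,0,0,1,-0.24,-0.91,0,0,0,0,1,-0.51,-0.79,0,0,0,0,1,-0.73,-0.59,0,0,0,0]

```text
time: 34.33
tool_pos: [0.6016, 0.055, 0.1685]
tcp_rot: [2.221, 2.222, 0.0]
wrist_force: [-0.1, 0.2, 0.2]
width: 0.302
grip_force: 59.9
```

Request:
move_arm:
  series: [1,-0.88,-0.34,0,0,0,0,1,-0.94,-0.05,0,0,0,0,1,-0.91,0.24,0,0,0,0,1,-0.79,0.51,0,0,0,0,1,-0.59,0.73,0,0,0,0]

```text
time: 34.95
tool_pos: [0.6137, 0.0135, 0.1682]
tcp_rot: [2.222, 2.221, 0.0]
wrist_force: [0.4, 0.1, -0.5]
width: 0.297
grip_force: 59.9
```

Request:
move_arm:
  series: [1,-0.34,0.88,0,0,0,0,1,-0.05,0.94,0,0,0,0,1,0.24,0.91,0,0,0,0,1,0.51,0.79,0,0,0,0,1,0.73,0.59,0,0,0,0]

```text
time: 35.58
tool_pos: [0.6548, 0.0257, 0.1682]
tcp_rot: [-2.221, -2.222, -0.0]
wrist_force: [0.1, -0.0, -0.5]
width: 0.298
grip_force: 59.8
```

Request:
move_arm:
  series: [1,0.88,0.34,0,0,0,0,1,0.94,0.05,0,0,0,0,1,0.91,-0.24,0,0,0,0,1,0.79,-0.51,0,0,0,0,1,0.59,-0.73,0,0,0,0]

```text
time: 36.2
tool_pos: [0.6427, 0.0668, 0.1683]
tcp_rot: [-2.221, -2.222, 0.0]
wrist_force: [0.8, 0.1, -1.1]
width: 0.298
grip_force: 59.8
```

```bash
python3 - <<'E'
from h import *
st();im,c=snap('scene','s15');p=proj(c,[.63,.04,.12]).astype(int)
cv2.imwrite('pics/s15c.png',cv2.resize(im[p[1]-50:p[1]+50,p[0]-60:p[0]+60,::-1],None,fx=5,fy=5,interpolation=cv2.INTER_CUBIC))
E
```

```text
t 36.2 pos [0.6427 0.0668 0.1683] yaw 90.0 q6 0.06 F [ 0.8  0.1 -1.1] M [-0.07  0.01 -0.03] w 25.4 g 59.8 tilt [-0. -0.]
```

View pics/s15c.png

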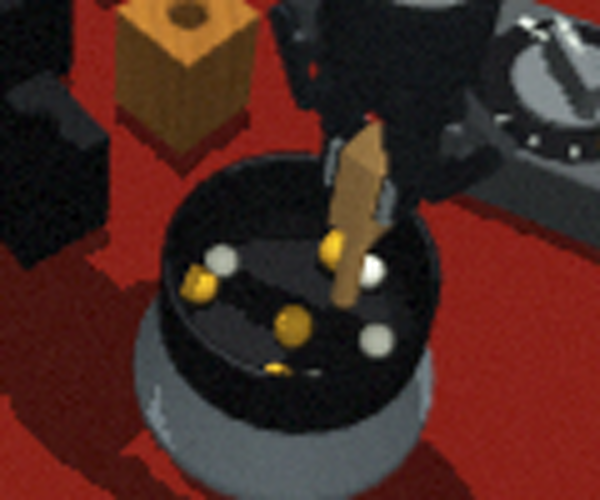

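Balls and feet have shifted after the first turn; a slightly wider circle for the next turns.

Request:
move_arm:
  series: [1,0.43,0.25,0,0,0,0,1,0.4,-1.03,0,0,0,0,1,0.06,-1.1,0,0,0,0,1,-0.28,-1.06,0,0,0,0,1,-0.6,-0.92,0,0,0,0]

```text
time: 36.88
tool_pos: [0.6037, 0.066, 0.1683]
tcp_rot: [-2.221, -2.222, 0.0]
wrist_force: [-0.8, 0.2, -0.9]
width: 0.296
grip_force: 59.8
```

Request:
move_arm:
  series: [1,-0.85,-0.69,0,0,0,0,1,-1.03,-0.4,0,0,0,0,1,-1.1,-0.06,0,0,0,0,1,-1.06,0.28,0,0,0,0,1,-0.92,0.6,0,0,0,0]

```text
time: 37.5
tool_pos: [0.6025, 0.0158, 0.1683]
tcp_rot: [2.222, 2.221, 0.0]
wrist_force: [-0.3, 0.3, -1.4]
width: 0.299
grip_force: 59.8
```

Request:
move_arm:
  series: [1,-0.69,0.85,0,0,0,0,1,-0.4,1.03,0,0,0,0,1,-0.06,1.1,0,0,0,0,1,0.28,1.06,0,0,0,0,1,0.6,0.92,0,0,0,0]

```text
time: 38.12
tool_pos: [0.6524, 0.0145, 0.1682]
tcp_rot: [-2.221, -2.221, -0.0]
wrist_force: [-0.9, 0.1, -0.3]
width: 0.299
grip_force: 59.8
```

Request:
move_arm:
  series: [1,0.85,0.69,0,0,0,0,1,1.03,0.4,0,0,0,0,1,1.1,0.06,0,0,0,0,1,1.06,-0.28,0,0,0,0,1,0.92,-0.6,0,0,0,0]

```text
time: 38.75
tool_pos: [0.6538, 0.0645, 0.1683]
tcp_rot: [-2.221, -2.222, 0.0]
wrist_force: [-0.4, 0.3, -0.7]
width: 0.298
grip_force: 59.8
```

Request:
move_arm:
  series: [1,0.69,-0.85,0,0,0,0,1,0.4,-1.03,0,0,0,0,1,0.06,-1.1,0,0,0,0,1,-0.28,-1.06,0,0,0,0,1,-0.6,-0.92,0,0,0,0]

```text
time: 39.38
tool_pos: [0.6039, 0.0659, 0.1683]
tcp_rot: [2.221, 2.221, -0.0]
wrist_force: [0.1, -0.2, -0.5]
width: 0.296
grip_force: 59.8
```

Request:
move_arm:
  series: [1,-0.85,-0.69,0,0,0,0,1,-1.03,-0.4,0,0,0,0,1,-1.1,-0.06,0,0,0,0,1,-1.06,0.28,0,0,0,0,1,-0.92,0.6,0,0,0,0]

```text
time: 40.0
tool_pos: [0.6025, 0.0158, 0.1683]
tcp_rot: [2.222, 2.221, 0.0]
wrist_force: [-0.1, 0.3, -1.0]
width: 0.296
grip_force: 59.9
```

Request:
move_arm:
  series: [1,-0.69,0.85,0,0,0,0,1,-0.4,1.03,0,0,0,0,1,-0.06,1.1,0,0,0,0,1,0.28,1.06,0,0,0,0,1,0.6,0.92,0,0,0,0]

```text
time: 40.62
tool_pos: [0.6524, 0.0145, 0.1682]
tcp_rot: [-2.221, -2.221, -0.0]
wrist_force: [0.7, -0.2, -0.9]
width: 0.296
grip_force: 59.9
```

Request:
move_arm:
  series: [1,0.85,0.69,0,0,0,0,1,1.03,0.4,0,0,0,0,1,1.1,0.06,0,0,0,0,1,1.06,-0.28,0,0,0,0,1,0.92,-0.6,0,0,0,0]

```text
time: 41.25
tool_pos: [0.6538, 0.0645, 0.1683]
tcp_rot: [-2.221, -2.222, 0.0]
wrist_force: [-0.2, -0.1, -0.6]
width: 0.295
grip_force: 59.9
```

Request:
move_arm:
  series: [1,0.69,-0.85,0,0,0,0,1,0.4,-1.03,0,0,0,0,1,0.06,-1.1,0,0,0,0,1,-0.28,-1.06,0,0,0,0,1,-0.6,-0.92,0,0,0,0]

```text
time: 41.88
tool_pos: [0.6039, 0.0659, 0.1684]
tcp_rot: [2.221, 2.221, -0.0]
wrist_force: [0.2, -0.0, 0.1]
width: 0.296
grip_force: 59.9
```

```bash
python3 - <<'E'
from h import *
st();im,c=snap('scene','s16')
E
```

```text
t 41.88 pos [0.6039 0.0659 0.1684] yaw 90.0 q6 0.07 F [ 0.2 -0.   0.1] M [ 0.02  0.04 -0.02] w 25.3 g 59.9 tilt [-0. -0.]
```

Request:
move_arm:
  series: [1,0,0,-4,0,0,0,1,0,0,-5.5,0,0,0,1,0,0,0,0,0,0,1,2.57,-4.95,0,0,0,0,1,2.57,-4.95,0,0,0,0]

```text
time: 42.55
tool_pos: [0.5044, 0.1176, 0.262]
tcp_rot: [-2.223, -2.218, 0.002]
wrist_force: [-0.4, 0.2, -0.5]
width: 0.295
grip_force: 59.8
```

Request:
move_arm:
  series: [1,2.57,-4.95,0,0,0,0,1,0,0,0,0,0,0,1,0,0,0,0,0,0,1,0,0,2,0,0,0,1,0,0,2,0,0,0]

```text
time: 43.18
tool_pos: [0.4579, 0.1428, 0.2229]
tcp_rot: [2.222, 2.219, 0.001]
wrist_force: [-0.0, -0.9, -0.6]
width: 0.293
grip_force: 59.8
```

Request:
move_arm:
  series: [1,0,0,0,0,0,0,1,0,0,0,0,0,0]

```text
time: 43.42
tool_pos: [0.4573, 0.1431, 0.2237]
tcp_rot: [2.222, 2.22, 0.0]
wrist_force: [-0.2, 0.2, -0.9]
width: 0.297
grip_force: 59.8
```

```bash
python3 - <<'E'
from h import *
st();im,c=snap('scene','s17');print(proj(c,[.4555,.143,.085]),proj(c,[.4555,.143,.11]))
p=proj(c,[.4555,.143,.12]).astype(int)
cv2.imwrite('pics/s17c.png',cv2.resize(im[p[1]-60:p[1]+60,p[0]-60:p[0]+80,::-1],None,fx=5,fy=5,interpolation=cv2.INTER_CUBIC));print(p)
E
```

```text
t 43.42 pos [0.4573 0.1431 0.2237] yaw 89.9 q6 0.25 F [-0.2  0.2 -0.9] M [ 0.03 -0.01  0.01] w 25.4 g 59.8 tilt [ 0. -0.]
[276.17046825 157.09163575] [276.58969709 151.36080109]
[276 149]
```

View pics/s17c.png

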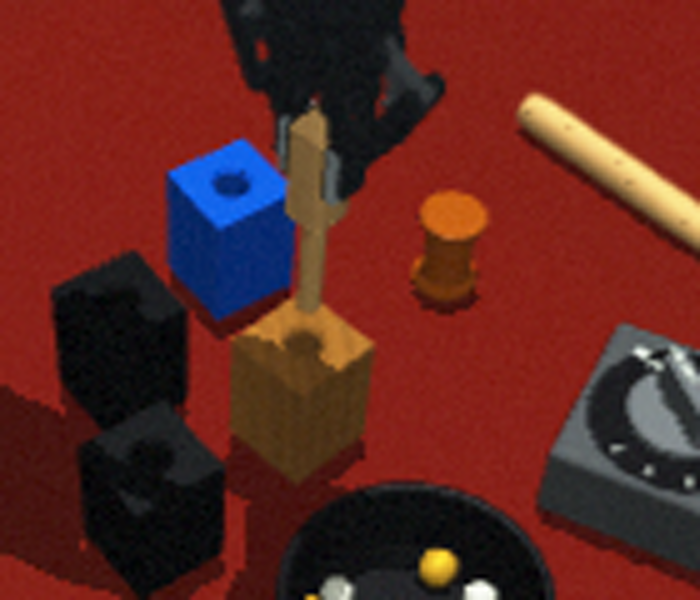

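Stick hangs upright over the wooden block's hole; nudge 1.7 mm and lower.

Request:
move_arm:
  series: [1,0,-0.17,1,0,0,0,1,0,0,1.5,0,0,0,1,0,0,1.5,0,0,0,1,0,0,1,0,0,0,1,0,0,0,0,0,0]

```text
time: 44.1
tool_pos: [0.4535, 0.1432, 0.1718]
tcp_rot: [-2.22, -2.221, 0.004]
wrist_force: [0.7, -1.0, -0.5]
width: 0.297
grip_force: 59.8
```

Request:
move_arm:
  series: [1,0,0,1.5,0,0,0,1,0,0,1.5,0,0,0,1,0,0,1.5,0,0,0,1,0,0,0.8,0,0,0,1,0,0,0,0,0,0]

```text
time: 44.72
tool_pos: [0.4542, 0.1434, 0.1196]
tcp_rot: [-2.221, -2.221, 0.001]
wrist_force: [-0.8, -0.6, -1.3]
width: 0.293
grip_force: 60.0
```

```bash
python3 -c "
from h import *
st()"
```

```text
t 44.73 pos [0.4542 0.1434 0.1196] yaw 90.0 q6 0.25 F [-0.8 -0.6 -1.3] M [ 0.06 -0.02 -0.02] w 25.0 g 60.0 tilt [-0.001 -0.   ]
```

Request:
move_arm:
  series: [3,0,0,0,0,0,0,4,0,0,0,0,0,0,5,0,0,0,0,0,0,5,0,0,-3,0,0,0,5,0,0,-6,0,0,0]

```text
time: 45.35
tool_pos: [0.4521, 0.1428, 0.2084]
tcp_rot: [-2.219, -2.219, 0.009]
wrist_force: [1.2, 0.1, 0.6]
width: 0.591
grip_force: 0.0
```

Request:
move_arm:
  series: [5,0,0,-5,0,0,0,5,-5.7,1.95,0,0,0,0,5,-5.7,1.95,0,0,0,0,5,-5.7,1.95,0,0,0,0,5,-5.7,1.95,0,0,0,0]

```text
time: 45.98
tool_pos: [0.533, -0.0864, 0.2608]
tcp_rot: [2.221, 2.221, 0.001]
wrist_force: [0.1, -0.3, 1.0]
width: 0.583
grip_force: 0.0
```

Request:
move_arm:
  series: [5,-5.7,1.95,0,0,0,0,5,-5.7,1.95,0,0,0,0,5,-5.7,1.95,0,0,0,0,5,-5.7,1.95,0,0,0,0,5,-5.7,1.95,0,0,0,0]

```text
time: 46.6
tool_pos: [0.6305, -0.3715, 0.2603]
tcp_rot: [2.221, 2.221, 0.0]
wrist_force: [-0.0, 0.3, 0.6]
width: 0.582
grip_force: 0.0
```

Request:
move_arm:
  series: [5,0,0,0,0,0,0,5,0,0,0,0,0,0,5,0,0,0,0,0,0]

```text
time: 46.98
tool_pos: [0.6299, -0.3682, 0.2607]
tcp_rot: [-2.22, -2.223, -0.0]
wrist_force: [0.5, 0.5, -0.3]
width: 0.581
grip_force: 0.0
```

```bash
cat >> h.py <<'E'
def lidfit(im,c,z,box):
    w=im.min(2)>110;m=np.zeros_like(w);a,b,d,e=box;m[b:e,a:d]=w[b:e,a:d]
    cn=max(cv2.findContours(m.astype('uint8'),0,1)[0],key=cv2.contourArea)[:,0]
    cn=cn[(cn[:,1]>2)&(cn[:,0]>2)&(cn[:,0]<509)]
    P=np.array([plane(c,*q,z)[:2] for q in cn]);k=np.ones(len(P),bool)
    for _ in range(6):
        ct,r=fit(P[k]);k=np.abs(np.hypot(*(P-ct).T)-r)<.003
    return ct,r,k.sum(),len(k)
E
python3 - <<'E'
from h import *
st();im,c=snap('wrist','w18');print(lidfit(im,c,.012,(130,0,400,230)))
p=proj(c,[.63,-.283,.04]);print(p)
d=(im.max(2)<70);
for ce,s in blobs(d,150,3000):
    if ce[1]<200: print(ce.round(1),s,plane(c,*ce,.03).round(4))
snap('scene','s18')
a=cv2.imread('pics/s18.png');p=proj(calibration('scene'),[.5,.1,.05]).astype(int)
cv2.imwrite('pics/j18.png',np.hstack([cv2.imread('pics/w18.png')[:300,120:420],cv2.resize(a[p[1]-75:p[1]+75,p[0]-75:p[0]+75],(300,300),interpolation=cv2.INTER_CUBIC)]))
E
```

```text
t 46.98 pos [ 0.6299 -0.3682  0.2607] yaw 90.1 q6 -0.56 F [ 0.5  0.5 -0.3] M [ 0.02 -0.01 -0.03] w 49.7 g 0.0 tilt [0. 0.]
(array([ 0.658025  , -0.25496802]), np.float64(0.07942133032305879), np.int64(311), 311)
[259.39963265  82.42495977]
[503.4 136. ] [499 121  11  39 163] [ 0.9059 -0.341   0.03  ]
```

View pics/j18.png

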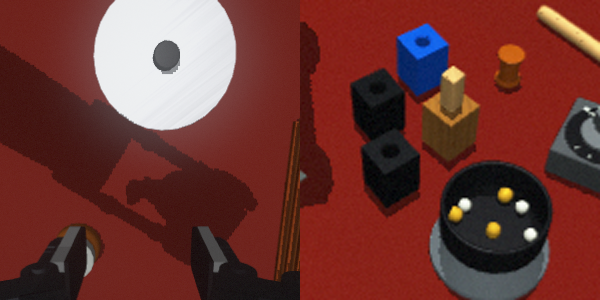

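The lid has been knocked: it is now at (0.658,-0.255) (radius 79.4 mm, as it should be). The stick stands in its block.

Request:
move_arm:
  series: [5,5.65,1.4,0,0,0,0,5,5.65,1.4,0,0,0,0,5,0,0,6,0,0,0,5,0,0,6,0,0,0,5,0,0,6,0,0,0]

```text
time: 47.7
tool_pos: [0.6584, -0.2551, 0.08]
tcp_rot: [2.218, 2.222, 0.001]
wrist_force: [-0.9, -0.1, -0.6]
width: 0.584
grip_force: 0.0
```

Request:
move_arm:
  series: [5,0,0,3,0,0,0,5,0,0,0,0,0,0,5,0,0,2.5,0,0,0,5,0,0,0,0,0,0,5,0,0,0,0,0,0]

```text
time: 48.32
tool_pos: [0.6594, -0.2569, 0.0279]
tcp_rot: [2.219, 2.22, 0.002]
wrist_force: [0.8, -0.8, -0.5]
width: 0.584
grip_force: 0.0
```

Request:
move_arm:
  series: [4,0,0,0,0,0,0,3.4,0,0,0,0,0,0,3,0,0,0,0,0,0,2,0,0,0,0,0,0,1,0,0,0,0,0,0]

```text
time: 48.95
tool_pos: [0.6585, -0.2568, 0.026]
tcp_rot: [2.221, 2.221, 0.001]
wrist_force: [-0.6, 1.2, 3.8]
width: 0.308
grip_force: 59.6
```

Request:
move_arm:
  series: [1,0,0,0,0,0,0,1,0,0,0,0,0,0]

```text
time: 49.2
tool_pos: [0.6585, -0.2568, 0.026]
tcp_rot: [2.221, 2.221, 0.001]
wrist_force: [-0.6, 0.9, 5.7]
width: 0.303
grip_force: 59.6
```

```bash
python3 - <<'E'
from h import *
st();im,c=snap('wrist','w19')
E
```

```text
t 49.2 pos [ 0.6585 -0.2568  0.026 ] yaw 90.0 q6 -0.41 F [-0.6  0.9  5.7] M [ 0.14  0.07 -0.03] w 25.9 g 59.6 tilt [ 0.001 -0.   ]
```

Request:
move_arm:
  series: [1,0,0,-2.5,0,0,0,1,0,0,-6,0,0,0,1,0,0,-6,0,0,0,1,5.9,-0.6,0,0,0,0,1,5.9,-0.6,0,0,0,0]

```text
time: 49.88
tool_pos: [0.6459, -0.1381, 0.1707]
tcp_rot: [2.223, 2.218, 0.001]
wrist_force: [0.5, 0.2, -2.5]
width: 0.307
grip_force: 59.3
```

Request:
move_arm:
  series: [1,5.9,-0.6,0,0,0,0,1,5.9,-0.6,0,0,0,0,1,5.9,-0.6,0,0,0,0,1,0,0,0,0,0,0,1,0,0,0,0,0,0]

```text
time: 50.5
tool_pos: [0.6274, 0.0385, 0.1693]
tcp_rot: [-2.22, -2.223, 0.002]
wrist_force: [0.2, 0.1, -0.9]
width: 0.304
grip_force: 59.3
```

Request:
move_arm:
  series: [1,0,0,0,0,0,0,1,0,0,0,0,0,0]

```text
time: 50.75
tool_pos: [0.6281, 0.037, 0.17]
tcp_rot: [-2.224, -2.219, 0.001]
wrist_force: [-1.4, -0.0, -1.8]
width: 0.307
grip_force: 59.3
```

```bash
python3 - <<'E'
from h import *
st();im,c=snap('scene','s20');p=proj(c,[.63,.04,.14]).astype(int)
print(lidfit(im,c,.157+.0,(p[0]-70,p[1]-60,p[0]+70,p[1]+60)))
print(proj(c,[.6285,.041,.115]))
cv2.imwrite('pics/s20c.png',cv2.resize(im[p[1]-60:p[1]+70,p[0]-80:p[0]+80,::-1],None,fx=4,fy=4,interpolation=cv2.INTER_CUBIC))
E
```

```text
t 50.75 pos [0.6281 0.037  0.17  ] yaw 89.9 q6 0.02 F [-1.4 -0.  -1.8] M [-0.05 -0.04 -0.  ] w 26.2 g 59.3 tilt [-0. -0.]
(array([0.63355456, 0.02864577]), np.float64(0.07077477160498409), np.int64(58), 186)
[298.69514608 206.29259192]
```

View pics/s20c.png

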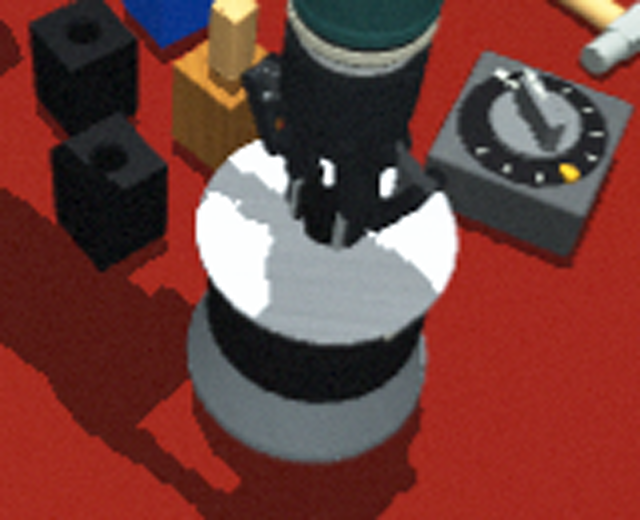

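Lid held level, centred over the bowl; lowering.

Request:
move_arm:
  series: [1,0.2,0,1.5,0,0,0,1,0,0,1,0,0,0,1,0,0,0.5,0,0,0,1,0,0,0.4,0,0,0,1,0,0,0,0,0,0]

```text
time: 51.42
tool_pos: [0.6279, 0.0405, 0.136]
tcp_rot: [-2.221, -2.221, 0.001]
wrist_force: [0.5, -0.0, -2.1]
width: 0.3
grip_force: 59.3
```

Request:
move_arm:
  series: [1,0,0,0.1,0,0,0,1,0,0,0.1,0,0,0,1,0,0,0,0,0,0]

```text
time: 51.8
tool_pos: [0.6284, 0.0405, 0.135]
tcp_rot: [2.221, 2.221, 0.001]
wrist_force: [0.1, -0.5, 0.9]
width: 0.301
grip_force: 59.6
```

```bash
python3 -c "
from h import *
st()"
```

```text
t 51.8 pos [0.6284 0.0405 0.135 ] yaw 90.0 q6 0.02 F [ 0.1 -0.5  0.9] M [ 0.    0.11 -0.03] w 25.7 g 59.6 tilt [0.001 0.   ]
```

Request:
move_arm:
  series: [2.8,0,0,0,0,0,0,3.5,0,0,0,0,0,0,5,0,0,0,0,0,0,5,0,0,0,0,0,0,5,0,0,-4.2,0,0,0]

```text
time: 52.42
tool_pos: [0.6246, 0.0403, 0.1721]
tcp_rot: [-2.217, -2.217, 0.011]
wrist_force: [0.7, -1.0, 0.2]
width: 0.584
grip_force: 0.0
```

Request:
move_arm:
  series: [5,0,0,-6,0,0,0,5,4.3,0.3,0,0,0,0,5,4.2,0.3,0,0,0,0,5,4.2,0.3,0,0,0,0,5,0,0,0,0,0,0]

```text
time: 53.05
tool_pos: [0.6368, 0.1703, 0.2362]
tcp_rot: [-2.217, -2.225, -0.001]
wrist_force: [-0.2, -0.7, -0.4]
width: 0.583
grip_force: 0.0
```

Request:
move_arm:
  series: [5,0,0,0,0,0,0,5,0,0,0,0,0,0,5,0,0,0,0,0,0]

```text
time: 53.42
tool_pos: [0.6371, 0.1663, 0.2363]
tcp_rot: [2.223, 2.22, -0.0]
wrist_force: [0.0, 0.0, 0.4]
width: 0.584
grip_force: 0.0
```

```bash
cat >> h.py <<'E'
def dial(im,c,ct=None):
    t=[ce for ce,s in blobs(im.min(2)>190,8,30)]
    P=np.array([plane(c,*q,.056)[:2] for q in t]);d=np.hypot(*(P-[.637,.277]).T);P=P[(d>.042)&(d<.051)]
    if ct is None: ct,r=fit(P);print('ticks',len(P),ct.round(4),r)
    A=lambda u,v,z:(np.degrees(np.arctan2(*(plane(c,u,v,z)[:2]-ct)[::-1])),np.hypot(*(plane(c,u,v,z)[:2]-ct)))
    return ct,A
E
python3 - <<'E'
from h import *
st();im,c=snap('wrist','w21');ct,A=dial(im,c)
b=[(ce,s) for ce,s in blobs(im.min(2)>190,30,400)]
for ce,s in b: print('white',ce.round(1),s[4],A(*ce,.056))
for ce,s in blobs(brass(im),20,400): print('brass',ce.round(1),s,A(*ce,.06))
sc,cs=snap('scene','s21')
p=proj(cs,[.63,.04,.12]).astype(int);print(lidfit(sc,cs,.121,(p[0]-60,p[1]-50,p[0]+60,p[1]+50)))
q=proj(c,[.637,.277,.06]).astype(int);print(q)
x0,y0=q[0]-60,max(q[1]-60,0);print(x0,y0)
a=cv2.resize(im[y0:y0+120,x0:x0+120,::-1],(480,480),interpolation=cv2.INTER_CUBIC);b=cv2.resize(sc[p[1]-60:p[1]+60,p[0]-40:p[0]+40,::-1],(320,480),interpolation=cv2.INTER_CUBIC)
cv2.imwrite('pics/j21.png',np.hstack([a,b]))
E
```

```text
t 53.42 pos [0.6371 0.1663 0.2363] yaw 89.9 q6 0.22 F [0.  0.  0.4] M [-0.04 -0.03 -0.01] w 49.9 g 0.0 tilt [-0. -0.]
ticks 6 [0.6369 0.2768] 0.04635060959442704
white [207.2  20.4] 91 (np.float64(151.80029980867266), np.float64(0.05262073591819331))
white [239.   33.6] 225 (np.float64(141.94273035237916), np.float64(0.02296871199975645))
brass [307.3  72.9] [299  67  17  14 159] (np.float64(-23.98589920188812), np.float64(0.04868243050669784))
brass [ 38.3 168.6] [ 35 167   9   5  22] (np.float64(-153.41810311028865), np.float64(0.24443781649461022))
brass [ 59.6 195.9] [ 54 190  12  14  40] (np.float64(-145.80808901003905), np.float64(0.2448078789580137))
(array([0.62954636, 0.04167048]), np.float64(0.07902462495712109), np.int64(165), 165)
[259  49]
199 0
```

View pics/j21.png

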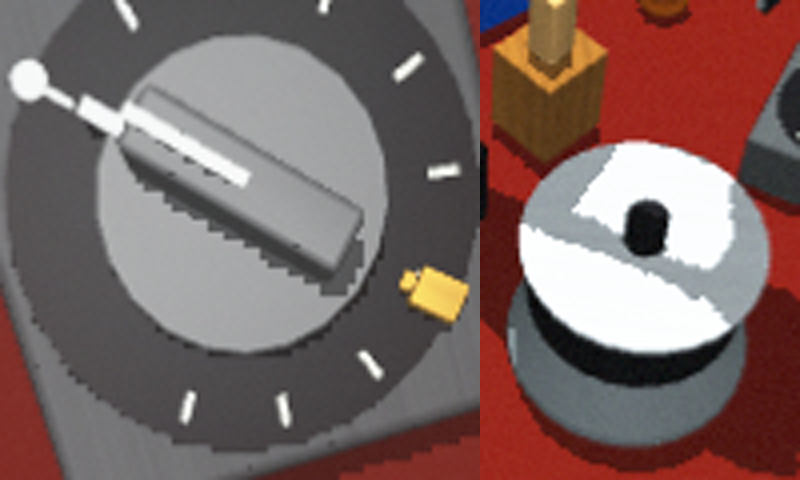

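Lid sits flat on the bowl (circle fit (0.6295,0.0417), r 79 mm at z 0.121). Zero dot at 151.8°, marker at −24°; now turning the dial.

Request:
move_arm:
  series: [5,5.55,0,0,0,0,0,5,5.55,0,0,0,0,0,5,0,0,0,0,0,-10.3,5,0,0,0,0,0,-10.3,5,0,0,0,0,0,-10.3]

```text
time: 54.15
tool_pos: [0.637, 0.2784, 0.2362]
tcp_rot: [-1.541, -2.737, 0.0]
wrist_force: [0.2, 0.4, -0.1]
width: 0.587
grip_force: 0.0
```

Request:
move_arm:
  series: [5,0,0,0,0,0,-10.3,5,0,0,0,0,0,-10.3,5,0,0,0,0,0,-10.3,5,0,0,6,0,0,0,5,0,0,5,0,0,0]

```text
time: 54.78
tool_pos: [0.6374, 0.2781, 0.1256]
tcp_rot: [0.766, 3.046, 0.001]
wrist_force: [-0.8, -0.3, -0.9]
width: 0.581
grip_force: 0.0
```

Request:
move_arm:
  series: [5,0,0,0,0,0,0,5,0,0,2.5,0,0,0,5,0,0,2.3,0,0,0,4,0,0,0,0,0,0,3,0,0,0,0,0,0]
  grip_force: 35

```text
time: 55.4
tool_pos: [0.6378, 0.2787, 0.0795]
tcp_rot: [0.765, 3.046, 0.001]
wrist_force: [-0.8, 1.0, -0.2]
width: 0.352
grip_force: 0.0
```

```bash
python3 -c "
from h import *
st()"
```

```text
t 55.4 pos [0.6378 0.2787 0.0795] yaw 151.8 q6 -0.7 F [-0.8  1.  -0.2] M [ 0.05 -0.04  0.  ] w 30.0 g 0.0 tilt [0.001 0.001]
```

Request:
move_arm:
  series: [2.4,0,-0.2,0,0,0,0,0,0,0,0,0,0,0,0,0,0,0,0,0,0,0,0,0,0,0,0,0,0,0,0,0,0,0,0]

```text
time: 56.02
tool_pos: [0.6373, 0.2777, 0.0799]
tcp_rot: [0.765, 3.045, 0.004]
wrist_force: [1.2, 4.3, 6.0]
width: 0.149
grip_force: 41.1
```

Request:
move_arm:
  series: [0,0,0,0,0,0,10,0,0,0,0,0,0,10,0,0,0,0,0,0,10,0,0,0,0,0,0,10,0,0,0,0,0,0,10]

```text
time: 56.65
tool_pos: [0.6375, 0.278, 0.08]
tcp_rot: [1.987, 2.432, 0.006]
wrist_force: [2.3, 4.6, 3.9]
width: 0.148
grip_force: 41.0
```

Request:
move_arm:
  series: [0,0,0,0,0,0,10,0,0,0,0,0,0,10,0,0,0,0,0,0,10,0,0,0,0,0,0,10,0,0,0,0,0,0,10]

```text
time: 57.28
tool_pos: [0.6378, 0.2781, 0.0799]
tcp_rot: [-2.829, -1.364, -0.008]
wrist_force: [2.9, 4.6, 4.6]
width: 0.153
grip_force: 40.9
```

Request:
move_arm:
  series: [0,0,0,0,0,0,10,0,0,0,0,0,0,10,0,0,0,0,0,0,10,0,0,0,0,0,0,0,0,0,0,0,0,0,0]

```text
time: 57.9
tool_pos: [0.6381, 0.2779, 0.08]
tcp_rot: [-3.083, -0.593, -0.008]
wrist_force: [3.7, 4.9, 4.3]
width: 0.15
grip_force: 40.9
```

```bash
python3 -c "
from h import *
st()"
```

```text
t 57.9 pos [0.6381 0.2779 0.08  ] yaw 21.8 q6 1.56 F [3.7 4.9 4.3] M [ 0.86 -0.46 -0.01] w 12.8 g 40.9 tilt [0.004 0.003]
```

Request:
move_arm:
  series: [3,0,0,0,0,0,0,5,0,0,0,0,0,0,5,0,0,0,0,0,0,5,0,0,-5,0,0,0,5,0,0,-2,0,0,-10.6]

```text
time: 58.52
tool_pos: [0.6372, 0.2769, 0.1509]
tcp_rot: [-3.015, -0.883, -0.005]
wrist_force: [-0.7, 0.1, 0.6]
width: 0.583
grip_force: 0.0
```

Request:
move_arm:
  series: [5,0,0,0,0,0,-10.6,5,0,0,0,0,0,-10.6,5,0,0,0,0,0,-10.6,5,0,0,0,0,0,-10.6,5,0,0,0,0,0,-10.6]

```text
time: 59.15
tool_pos: [0.6356, 0.2763, 0.1477]
tcp_rot: [-2.302, -2.137, 0.002]
wrist_force: [0.3, -0.0, 0.2]
width: 0.585
grip_force: 0.0
```

Request:
move_arm:
  series: [5,0,0,0,0,0,-10.6,5,0,0,0,0,0,-10.6,5,0,0,0,0,0,-10.6,5,0,0,0,0,0,-10.6,5,0,0,0,0,0,-10.6]

```text
time: 59.78
tool_pos: [0.6356, 0.2762, 0.1477]
tcp_rot: [-1.106, -2.939, 0.002]
wrist_force: [-0.3, -0.1, -0.5]
width: 0.583
grip_force: 0.0
```

Request:
move_arm:
  series: [5,0,0,0,0,0,-10.6,5,0,0,0,0,0,-10.6,5,0,0,0,0,0,-10.6,5,0,0,0,0,0,-10.6,5,0,0,0,0,0,-10.6]

```text
time: 60.4
tool_pos: [0.6356, 0.2762, 0.1477]
tcp_rot: [0.321, -3.124, 0.001]
wrist_force: [0.5, -0.1, 0.1]
width: 0.586
grip_force: 0.0
```

Request:
move_arm:
  series: [5,0,0,0,0,0,-10.4,5,0,0,0,0,0,0,5,0,0,4,0,0,0,5,0,0,0,0,0,0,5,0,0,0,0,0,0]

```text
time: 61.02
tool_pos: [0.6361, 0.2766, 0.1086]
tcp_rot: [0.592, -3.085, 0.0]
wrist_force: [0.0, 0.3, -0.3]
width: 0.586
grip_force: 0.0
```

```bash
python3 -c "
from h import *
st()"
```

```text
t 61.02 pos [0.6361 0.2766 0.1086] yaw -158.3 q6 -1.58 F [ 0.   0.3 -0.3] M [-0.08 -0.02 -0.03] w 50.0 g 0.0 tilt [-0. -0.]
```

Request:
move_arm:
  series: [5,0,0,1.9,0,0,0,5,0,0,1,0,0,0,4,0,0,0,0,0,0,3,0,0,0,0,0,0,2.4,0,0,0,0,0,0]

```text
time: 61.65
tool_pos: [0.6365, 0.2768, 0.0799]
tcp_rot: [-0.594, 3.084, 0.0]
wrist_force: [0.5, 0.4, -1.2]
width: 0.282
grip_force: 0.0
```

Request:
move_arm:
  series: [0,0,0,0,0,0,0,0,0,0,0,0,0,0,0,0,0,0,0,0,0,0,0,0,0,0,0,0,0,0,0,0,0,0,10]

```text
time: 62.28
tool_pos: [0.6363, 0.2773, 0.0801]
tcp_rot: [-0.316, 3.125, 0.002]
wrist_force: [-3.1, 2.4, 4.9]
width: 0.153
grip_force: 36.9
```

Request:
move_arm:
  series: [0,0,0,0,0,0,10,0,0,0,0,0,0,10,0,0,0,0,0,0,10,0,0,0,0,0,0,5,0,0,0,0,0,0,0]

```text
time: 62.9
tool_pos: [0.6363, 0.2782, 0.08]
tcp_rot: [0.633, 3.077, 0.004]
wrist_force: [-1.9, 4.3, 4.9]
width: 0.153
grip_force: 36.8
```

Request:
move_arm:
  series: [0,0,0,0,0,0,0,0,0,0,0,0,0,0]

```text
time: 63.15
tool_pos: [0.6363, 0.2782, 0.08]
tcp_rot: [0.632, 3.077, 0.004]
wrist_force: [-1.1, 3.5, 3.2]
width: 0.154
grip_force: 36.8
```

```bash
python3 - <<'E'
from h import *
st();im,c=snap('wrist','w22')
print(proj(c,[.637+.04*np.cos(np.radians(-24)),.277+.04*np.sin(np.radians(-24)),.058]))
sc,cs=snap('scene','s22');t,ct=snap('top','t22')
E
```

```text
t 63.15 pos [0.6363 0.2782 0.08  ] yaw 156.8 q6 -0.79 F [-1.1  3.5  3.2] M [ 0.75  0.24 -0.1 ] w 13.2 g 36.8 tilt [0.001 0.002]
[258.28245353 299.11413657]
```

Request:
move_arm:
  series: [2,0,0,0,0,0,0,4,0,0,0,0,0,0,5,0,0,0,0,0,0,5,0,0,-5,0,0,0,5,0,0,-6,0,0,10]

```text
time: 63.92
tool_pos: [0.6346, 0.2757, 0.1877]
tcp_rot: [-0.903, -3.005, 0.005]
wrist_force: [1.1, 0.3, 1.2]
width: 0.586
grip_force: 0.0
```

Request:
move_arm:
  series: [5,0,0,-4.6,0,0,10,5,0,0,0,0,0,10,5,0,0,0,0,0,10,5,0,0,0,0,0,10,5,0,0,0,0,0,10]

```text
time: 64.55
tool_pos: [0.636, 0.2763, 0.235]
tcp_rot: [2.093, 2.343, -0.001]
wrist_force: [0.6, -0.2, 0.4]
width: 0.585
grip_force: 0.0
```

Request:
move_arm:
  series: [5,-5,0,0,0,0,6.8,5,-6,0,0,0,0,0,5,0,0,0,0,0,0,5,0,0,0,0,0,0,5,0,0,0,0,0,0]

```text
time: 65.18
tool_pos: [0.6419, 0.168, 0.2352]
tcp_rot: [-2.22, -2.222, -0.0]
wrist_force: [0.9, 0.3, 0.5]
width: 0.584
grip_force: 0.0
```

```bash
python3 - <<'E'
from h import *
st();im,c=snap('wrist','w23');ct,A=dial(im,c)
for ce,s in blobs(im.min(2)>190,6,400):
    a=A(*ce,.056)
    if a[1]<.06: print('white',ce.round(1),s,np.round(a,3))
for ce,s in blobs(brass(im),20,400): print('brass',ce.round(1),s,A(*ce,.06))
q=proj(c,[.637,.277,.06]).astype(int);x0,y0=q[0]-60,max(q[1]-60,0);print(x0,y0)
cv2.imwrite('pics/w23c.png',cv2.resize(im[y0:y0+120,x0:x0+120,::-1],(600,600),interpolation=cv2.INTER_CUBIC))
E
```

```text
t 65.17 pos [0.6419 0.168  0.2352] yaw 90.1 q6 0.22 F [0.9 0.3 0.5] M [0.02 0.   0.  ] w 49.9 g 0.0 tilt [-0.  0.]
ticks 7 [0.6367 0.2765] 0.046215459840926475
white [225.1   4.5] [223   1   5   8  19] [1.22818e+02 4.70000e-02]
white [274.9   2. ] [274   0   3   5  10] [6.5645e+01 4.5000e-02]
white [202.   22.2] [196  17  16  12  91] [1.51528e+02 5.30000e-02]
white [295.4  18.5] [293  16   6   6  17] [37.193  0.047]
white [267.5  52.7] [252  44  33  18 145] [0.392 0.012]
white [304.5  44.5] [301  44   8   2  14] [8.534 0.047]
white [289.5  67.5] [285  64  11   8  51] [-21.015   0.035]
white [286.   92.2] [284  90   5   6  13] [-4.8678e+01  4.6000e-02]
white [240.8 102.8] [240 100   3   7  13] [-1.06019e+02  4.60000e-02]
white [264.8 104.2] [264 101   3   7  12] [-7.7202e+01  4.7000e-02]
brass [302.4  75. ] [294  69  17  14 154] (np.float64(-23.58202334716534), np.float64(0.048752846985868424))
brass [ 53.5 211.9] [ 44 206  20  12  39] (np.float64(-143.39039992947838), np.float64(0.2560292301700793))
194 0
```

View pics/w23c.png

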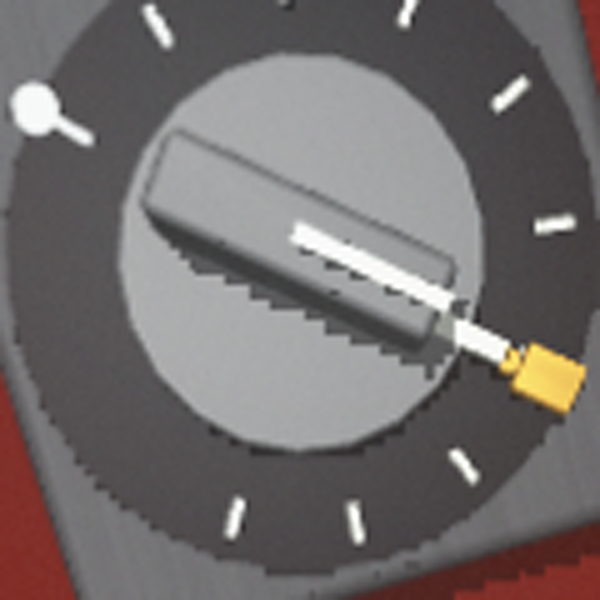

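Pointer is nearly at the marker: pointer tip about (505,349), marker tip (512,359) in the crop. Measuring the residual.

```bash
python3 - <<'E'
from h import *
c0=calibration('wrist');s=read_state()
def calat(pos,yaw):
    Rc=R.from_rotvec(np.ravel(c0['rvec'])).as_matrix();o=-Rc.T@np.ravel(c0['tvec'])
    Rt=R.from_rotvec(s['tcp_rot']).as_matrix();y=np.radians(yaw);x=np.array([np.cos(y),np.sin(y),0]);yy=np.array([np.sin(y),-np.cos(y),0])
    Rn=np.c_[x,yy,[0,0,-1]];Rcn=(Rn@Rt.T@Rc.T).T;on=np.array(pos)+Rn@Rt.T@(o-s['tool_pos'])
    return {**c0,'rvec':R.from_matrix(Rcn).as_rotvec(),'tvec':-Rcn@on}
for f,pos,yaw,a0 in [('w21',[.6371,.1663,.2363],89.9,151.8),('w23',s['tool_pos'],90.1,-24)]:
    im=cv2.imread(f'pics/{f}.png')[:,:,::-1];c=calat(pos,yaw);ct,A=dial(im,c)
    w=im.min(2)>170;v,u=np.where(w)
    P=np.array([plane(c,a,b,.065)[:2] for a,b in zip(u,v)])-ct
    r=np.hypot(*P.T);an=np.degrees(np.arctan2(P[:,1],P[:,0]));d=(an-a0+180)%360-180
    k=(r>.029)&(r<.038)&(abs(d)<15)
    for z in(.056,.06,.065,.07):
        Q=np.array([plane(c,a,b,z)[:2] for a,b in zip(u[k],v[k])])-ct;m=Q.mean(0);print(f,'seg',k.sum(),z,round(np.degrees(np.arctan2(m[1],m[0])),2),end=' | ')
    n,l,S,ce=cv2.connectedComponentsWithStats((im.min(2)>190).astype('uint8'))
    P9=np.array([plane(c,a,b,.0895)[:2] for a,b in zip(u,v)])-ct;r9=np.hypot(*P9.T)
    for r0,r1 in((.002,.022),(.004,.024)):
        kk=(r9>r0)&(r9<r1);Q=P9[kk]-P9[kk].mean(0);e=np.linalg.svd(Q,full_matrices=False)[2][0];e*=np.sign(e@[np.cos(np.radians(a0)),np.sin(np.radians(a0))])
        m=P9[kk].mean(0);print('\nbar line',kk.sum(),np.degrees(np.arctan2(e[1],e[0])).round(2),'mean',np.degrees(np.arctan2(m[1],m[0])).round(2))
    zd=[ce_ for ce_,s_ in blobs(im.min(2)>190,70,120)];print('zero',[A(*q,.056)[0].round(2) for q in zd])
    for q,s_ in blobs(brass(im),100,200): print('brass',A(*q,.058)[0].round(2),A(*q,.064)[0].round(2))
E
```

```text
ticks 6 [0.6369 0.2768] 0.046351210095723336
w21 seg 81 0.056 150.23 | w21 seg 81 0.06 151.11 | w21 seg 81 0.065 152.27 | w21 seg 81 0.07 153.49 | 
bar line 240 75.56 mean -177.73

bar line 293 79.29 mean -175.12
zero [np.float64(151.78)]
brass -23.69 -24.66
ticks 7 [0.6366 0.2766] 0.046206423763324955
w23 seg 42 0.056 -20.85 | w23 seg 42 0.06 -21.7 | w23 seg 42 0.065 -22.77 | w23 seg 42 0.07 -23.86 | 
bar line 246 9.85 mean -111.48

bar line 299 6.66 mean -124.14
zero [np.float64(151.57)]
brass -23.24 -24.13
```

Request:
move_arm:
  series: [5,5.45,-0.25,0,0,0,0,5,5.45,-0.25,0,0,0,0,5,0,0,0,0,0,-10.3,5,0,0,0,0,0,-10.3,5,0,0,0,0,0,-10.3]

```text
time: 65.85
tool_pos: [0.6365, 0.2778, 0.235]
tcp_rot: [-1.538, -2.739, 0.0]
wrist_force: [0.0, -1.1, -0.9]
width: 0.588
grip_force: 0.0
```

Request:
move_arm:
  series: [5,0,0,0,0,0,-10.3,5,0,0,0,0,0,-10.3,5,0,0,0,0,0,-10.3,5,0,0,6,0,0,-5.6,5,0,0,5,0,0,0]

```text
time: 66.47
tool_pos: [0.6368, 0.2775, 0.1243]
tcp_rot: [0.611, 3.08, 0.001]
wrist_force: [-0.1, -0.2, -0.2]
width: 0.589
grip_force: 0.0
```

Request:
move_arm:
  series: [5,0,0,0,0,0,0,5,0,0,2.5,0,0,0,5,0,0,2,0,0,0,4,0,0,0,0,0,0,3,0,0,0,0,0,0]

```text
time: 67.1
tool_pos: [0.6378, 0.2765, 0.0817]
tcp_rot: [0.615, 3.079, 0.002]
wrist_force: [-0.1, 0.4, 0.9]
width: 0.351
grip_force: 0.0
```

```bash
python3 -c "
from h import *
st()"
```

```text
t 67.1 pos [0.6378 0.2765 0.0817] yaw 157.4 q6 -0.8 F [-0.1  0.4  0.9] M [ 0.01 -0.01  0.03] w 30.0 g 0.0 tilt [0.002 0.001]
```

Request:
move_arm:
  series: [2.4,0,0,0,0,0,0,0,0,0,0,0,0,0,0,0,0,0,0,0,0,0,0,0,0,0,0,0,0,0,0,0,0,0,0]

```text
time: 67.72
tool_pos: [0.6382, 0.2773, 0.0819]
tcp_rot: [0.615, 3.078, 0.004]
wrist_force: [1.1, 4.5, 5.5]
width: 0.155
grip_force: 41.0
```

Request:
move_arm:
  series: [0,0,0,0,0,0,0.9,0,0,0,0,0,0,0.9,0,0,0,0,0,0,0,0,0,0,0,0,0,0]

```text
time: 68.22
tool_pos: [0.6382, 0.2773, 0.0819]
tcp_rot: [0.663, 3.068, 0.004]
wrist_force: [1.9, 5.0, 3.6]
width: 0.15
grip_force: 41.0
```

```bash
python3 -c "
from h import *
st()"
```

```text
t 68.22 pos [0.6382 0.2773 0.0819] yaw 155.6 q6 -0.77 F [1.9 5.  3.6] M [ 0.73 -0.12 -0.02] w 12.8 g 41.0 tilt [0.003 0.002]
```

Request:
move_arm:
  series: [2,0,0,0,0,0,0,4,0,0,0,0,0,0,5,0,0,0,0,0,0,5,0,0,-5,0,0,0,5,0,0,-6,0,0,10]

```text
time: 68.85
tool_pos: [0.6353, 0.275, 0.1885]
tcp_rot: [-0.935, -2.995, 0.006]
wrist_force: [1.1, 1.0, 1.0]
width: 0.585
grip_force: 0.0
```

Request:
move_arm:
  series: [5,0,0,-4.5,0,0,10,5,0,0,0,0,0,10,5,0,0,0,0,0,10,5,0,0,0,0,0,10,5,0,0,0,0,0,10]

```text
time: 69.47
tool_pos: [0.6367, 0.2755, 0.2348]
tcp_rot: [-2.117, -2.321, 0.002]
wrist_force: [0.3, -1.0, 0.5]
width: 0.58
grip_force: 0.0
```

Request:
move_arm:
  series: [5,-5,0,0,0,0,5.8,5,-6,0,0,0,0,0,5,0,0,0,0,0,0,5,0,0,0,0,0,0,5,0,0,0,0,0,0]

```text
time: 70.1
tool_pos: [0.6415, 0.1672, 0.2351]
tcp_rot: [-2.224, -2.218, 0.0]
wrist_force: [0.3, 0.3, 1.1]
width: 0.585
grip_force: 0.0
```

```bash
python3 - <<'E'
from h import *
st();im,c=snap('wrist','w24');ct,A=dial(im,c)
w=im.min(2)>170;v,u=np.where(w)
P=np.array([plane(c,a,b,.064)[:2] for a,b in zip(u,v)])-ct
r=np.hypot(*P.T);d=np.degrees(np.arctan2(P[:,1],P[:,0]))+24;k=(r>.029)&(r<.038)&(abs(d)<15);m=P[k].mean(0);print('ptr',k.sum(),np.degrees(np.arctan2(m[1],m[0])))
for ce,s in blobs(im.min(2)>190,70,120): print('zero',A(*ce,.056))
for ce,s in blobs(brass(im),100,200): print('brass',A(*ce,.058)[0],A(*ce,.064)[0])
q=proj(c,[.66,.265,.06]).astype(int);x0,y0=q[0]-40,max(q[1]-40,0)
sc,cs=snap('scene','s24')
cv2.imwrite('pics/j24.png',np.hstack([cv2.resize(im[y0:y0+80,x0:x0+60,::-1],(360,480),interpolation=cv2.INTER_CUBIC),cv2.resize(sc[80:300,150:350,::-1],(436,480))]))
E
```

```text
t 70.1 pos [0.6415 0.1672 0.2351] yaw 89.9 q6 0.22 F [0.3 0.3 1.1] M [-0.01 -0.01 -0.06] w 49.9 g 0.0 tilt [-0.  0.]
ticks 7 [0.6369 0.2765] 0.046213314477608534
ptr 39 -23.850226967105026
zero (np.float64(151.496362709111), np.float64(0.05293941316814533))
brass -23.358030388450832 -24.267752782848742
```

View pics/j24.png

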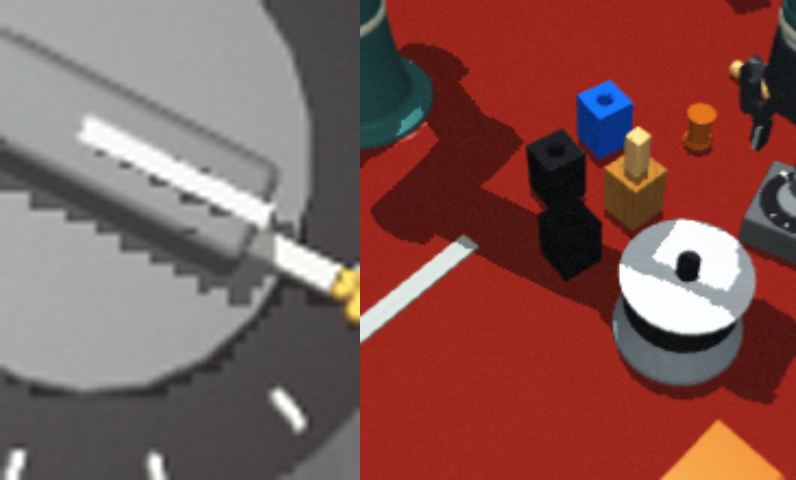

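Pointer reads −23.85°, inside the marker's −23.4…−24.3° range. The crop shows it running into the marker tip. The lid is flat and the stick is in its block, and the robot touches nothing. Handing in.

```bash
python3 -c "
from workcell import *
print(finish_job())"
```

```text
the job is handed in; nothing more can be done
None
```

The job is handed in at about 70 s of robot time: dial zeroed first, four feet put in and stirred just over three turns, stick back in its block, lid flat on the bowl, then the dial set within about 0.5° of the brass marker. I did not recheck the other bench things or count the balls after stirring; the lid had been knocked aside, so I found it again before placing it.

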